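Load the board tester

ROBOT

A 7-joint arm with a two-finger parallel gripper is mounted at the origin on the work surface. World frame = base frame: x ahead of the robot, y to its left, z up, the work surface at z = 0. Lengths are in mm, angles in rad, forces in N, time in s.
With the tool pointing down it reaches from about 400 to 900 mm from the base axis. Payload 5.5 kg.
Tool frame: the origin (TCP) lies where the fingers leave the gripper's body, on its centre line; the fingertips stand 66 mm ahead of it and the grasp point (between the pads) lies 47 mm ahead of it (arm.hold_point_z is the distance from the TCP to the grasp point, in mm); z points along the fingers, y is the direction in which the jaws open and shut (so a half turn about z gives the same grasp; the last joint's range is limited). The gripper opens to 92 mm and grips with 3 to 60 N. Pads are 19 mm wide; open, the fingers measure 130 mm over their backs; the gripper's body (75 mm by 190 mm) begins 47 mm behind the grasp point.
Start: joints at [1.441, 0.501, -0.427, 1.55, 0.221, 1.138, -0.21], TCP at [248.835, -600.483, 292.229] pointing down, gripper open.
Joint ranges: [-2.88, 2.88], [-0.31, 2.03], [-1.54, 1.56], [0.2, 2.42], [-1.41, 4.55], [0.19, 2.02], [-2.57, 2.57]. Speed limits (rad/s): [2.57, 2.57, 3.14, 3.14, 3.14, 3.14, 3.14].

INTERFACE

Orientations are given as a 3x3 rotation matrix whose columns are the frame's x, y, z axes.
In Python, from cell import sensors, snapshot, camera_model, arm, trace, landmark_of gives the robot as it stands.
- The arm moves only by the tool carry_out, never from a script. Its argument "rows" is text: rows parted by semicolons, each of 5 numbers parted by spaces: the shift along the world's x, y, z in mm, then the turn about the world's z in degrees, then the finger opening in mm, from 0 to 91.8. In form: x y z yaw jaw; .... A call has exactly 5 rows; each row shifts and turns the commanded pose from where the row before left it; what a row does not reach is not made up. A row lasts 1/8 s, in which the tool goes at most 62.5 mm and 10.7 degrees, less where a joint would pass 70% of its speed; a pose out of reach is approached as far as the arm can. A call is refused whole if a number of a shift passes 62.5 or a number of a turn 10.7, either way. A call with a gripper value outside its range is refused whole. The fingers move at their own pace and stop on an object; "newtons" is the grip in N (left out, the last holds). Time passes only in rows, so rows that do not move let the fingers close, or fill a call up. It gives the time, the measured TCP pose, the force and the opening at its end, in the units of the state.
- sensors.read_state(): the state, without advancing time (a new reading comes with each control period).
- snapshot(name): name is "scene" or "top" or "wrist"; returns (picture, depth): 420x560x3 uint8, red, green, blue; 420x560 float32, mm along the optical axis (not along the pixel's ray), 0 where there is no reading.
- camera_model(name): a dict with "mtx" (3x3 intrinsics, pixels), "R" (3x3) and "t" (3): a world point X has camera coordinates R X + t. Camera axes: x right, y down, z forward; pixel columns grow to the right and rows downward; lengths in mm; the calibration is good to about 2 mm. A picture is of the moment at which its call begins: read the wrist's pose just before it. camera_model takes no time and is no camera call; for the wrist camera it gives the pose at the moment of the call.
- arm.close_job(): hands the job in, once; it reports no verdict.
Trained networks look in the newest picture that a camera, given by its name, has taken for a name from the list of things; names that differ only in an ending like _2 or _b are one class to them, and where a whole thing is asked for, a point or a joint stands for the part that bears it (a point fixed in the world has none). Each returns a list of dicts, best first, with "confidence" (0 to 1); they miss things now and then, are a little off and sometimes report something else, mostly with a low value. They report only what shows in the picture. A call takes as long as a camera call. They do not tell look-alikes from the thing itself.
- trace(camera, label): "region" (420x560 bool, what is visible of it) and "at" ([column, row] in pixels, amid what is visible of it).
- landmark_of(camera, label): "at" ([column, row] in pixels: a listed point, or the origin of a listed thing).
The state is a dict: "t": time; "q": joint angles; "joint_vel": joint speeds; "joint_efforts": joint torques, N m; "tcp_pos": TCP position; "tool_rot": TCP orientation; "force": force on the tool from outside, world axes, zero at the start; "ft_torque": the same for the moment, N m; "opening": opening from 0.0 (shut) to 1.0 (fully open).
Only numpy, scipy, OpenCV 4.12 (cv2) and the standard library are available. Lean on these libraries where they do the work, as an engineer would, in place of code of your own. Each camera call takes 0.05 s, during which the arm holds its last target.

TASK

Load every driver board from the board mat onto the test tray, one to a nest, letting go of each while it is still about a centimetre clear of its rail and cross stop: the gripper itself must not bring a board up to the stops. Then, with the push stick held in the gripper, nudge each board until it lies square in its nest with one edge touching the rail and one touching the cross stop; with all of them so seated, slide the tray fully home in the test station and then press its start button. Leave the push stick lying lengthwise on its own mat, and leave the meter, the screwdriver and the solder reel where they are.

Things in the scene. Friction and masses are not known exactly. Their poses are not given: they have to be found in the camera images.
- station: board test station: grey instrument 240 (x) x 330 (y) x 82 mm high, fixed. Origin: centre of its underside, z up. Its slot opens in the -y face (y = -165 mm) and runs along +y to a rear stop at y = +135 mm, centred on x = 0, 122 mm wide, 44 mm high, its floor level with the bench. Tray fully home: tray origin at x = 0, y = -20 mm here, axes parallel.
- station_mouth (a point): middle of the slot's mouth at bench level, in the station's -y face. Two steel cheeks, 20 mm high, stand ahead of it (as far as 33 mm out) and flare from 122 to about 150 mm wide to guide the tray in
- start_top (a point): centre of the top of the station's round start button (grey, 30 mm across, on the station's roof near the mouth, on the robot's side)
- start (a joint): start button travel: 0 up, 0.006 m fully down (4.5 N, springs back); it counts as pressed beyond 0.004 m
- tray: aluminium test tray, loose, 0.4 kg: plate 112 (x) x 310 (y) x 5 mm on the bench. Origin: centre of its underside, z up; +y end enters the station. Rail along the whole +x side, face at x = +50 mm. Three cross stops from x = -5 mm to the rail, faces looking to -y at y = +149, +47, -55 mm. Rail and stops 6 mm thick, 7 mm above the floor. Each nest is open to -x and -y. A neck leads to a tab.
- tray_tab (a point): middle of the top edge of the tray's upright black tab, its handle: 60 mm wide (tray x), 14 mm thick (tray y), from the bench up to 40 mm; on a 60 mm wide neck, 218 mm from the tray's origin along -y. It stays 73 mm outside the station's face when the tray is home
- corner0 (a point): inner corner of a nest: the point on the tray floor where the rail's face meets the cross stop's face; axes as the tray's. A board is home with its centre 40 mm from here along the tray's -x and 28 mm along -y, its 80 mm side along the tray's x. Nest nearest the leading end.
- corner1 (a point): inner corner of a nest: the point on the tray floor where the rail's face meets the cross stop's face; axes as the tray's. A board is home with its centre 40 mm from here along the tray's -x and 28 mm along -y, its 80 mm side along the tray's x. Middle nest, 102 mm farther back.
- corner2 (a point): inner corner of a nest: the point on the tray floor where the rail's face meets the cross stop's face; axes as the tray's. A board is home with its centre 40 mm from here along the tray's -x and 28 mm along -y, its 80 mm side along the tray's x. Rear nest, 102 mm farther back again.
- board0: driver board, 70 to 140 g, may be absent: flat plate 80 x 56 mm (x by y), 5 mm thick, with an aluminium finned heat sink 44 x 26 mm (x by y) on its middle, up to 27 mm above the underside: grip it there. Low black terminals at both x ends, up to 14 mm. Origin: centre of the underside, z up. All boards are alike, and the same after half a turn.
- board1: driver board, 70 to 140 g, may be absent: flat plate 80 x 56 mm (x by y), 5 mm thick, with an aluminium finned heat sink 44 x 26 mm (x by y) on its middle, up to 27 mm above the underside: grip it there. Low black terminals at both x ends, up to 14 mm. Origin: centre of the underside, z up. All boards are alike, and the same after half a turn.
- board2: driver board, 70 to 140 g, may be absent: flat plate 80 x 56 mm (x by y), 5 mm thick, with an aluminium finned heat sink 44 x 26 mm (x by y) on its middle, up to 27 mm above the underside: grip it there. Low black terminals at both x ends, up to 14 mm. Origin: centre of the underside, z up. All boards are alike, and the same after half a turn.
- stick: push stick: a plain square bar of white plastic with thin grey rings round its grip, 200 x 16 x 16 mm, 60 g, loose. Origin at its very centre; its x runs along its length. Both ends and all four sides are alike.
- board_mat: thin black rubber mat, 120 (x) x 350 (y) x 2 mm, fixed; the boards lie on it at the start. Origin: centre of its underside
- stick_mat: thin black rubber mat, 100 (x) x 240 (y) x 2 mm, fixed; the push stick lies on it, roughly along the mat's y. Origin: centre of its underside
- meter: grey hand meter 150 x 75 x 30 mm, leave alone. Origin: centre of its underside
- screwdriver: screwdriver 180 mm long lying along its x, leave alone
- solder: solder reel 60 mm across, 50 mm high, standing, leave alone. Origin: centre of its underside
There are look-alikes about, which are no part of the job. Of the things like the stick, leave any that is purple; of the rest the larger one is meant.

How it is judged (in metres and radians):
On the way, in this order (a step that is already met when the one before it is completed fails the run):
1. every board lies square in a nest, touching rail and cross stop, with the tray still out of the station (((x of board0 in the frame of tray between 0.008 and 0.012 m and y of board0 in the frame of tray between 0.119 and 0.123 m and z of board0 in the frame of tray between 0.002 and 0.008 m and angle between the x axis of board0 and the x axis of tray, either way round below 0.035 rad) or (x of board0 in the frame of tray between 0.008 and 0.012 m and y of board0 in the frame of tray between 0.017 and 0.021 m and z of board0 in the frame of tray between 0.002 and 0.008 m and angle between the x axis of board0 and the x axis of tray, either way round below 0.035 rad) or (x of board0 in the frame of tray between 0.008 and 0.012 m and y of board0 in the frame of tray between -0.085 and -0.081 m and z of board0 in the frame of tray between 0.002 and 0.008 m and angle between the x axis of board0 and the x axis of tray, either way round below 0.035 rad)) and ((x of board1 in the frame of tray between 0.008 and 0.012 m and y of board1 in the frame of tray between 0.119 and 0.123 m and z of board1 in the frame of tray between 0.002 and 0.008 m and angle between the x axis of board1 and the x axis of tray, either way round below 0.035 rad) or (x of board1 in the frame of tray between 0.008 and 0.012 m and y of board1 in the frame of tray between 0.017 and 0.021 m and z of board1 in the frame of tray between 0.002 and 0.008 m and angle between the x axis of board1 and the x axis of tray, either way round below 0.035 rad) or (x of board1 in the frame of tray between 0.008 and 0.012 m and y of board1 in the frame of tray between -0.085 and -0.081 m and z of board1 in the frame of tray between 0.002 and 0.008 m and angle between the x axis of board1 and the x axis of tray, either way round below 0.035 rad)) and ((x of board2 in the frame of tray between 0.008 and 0.012 m and y of board2 in the frame of tray between 0.119 and 0.123 m and z of board2 in the frame of tray between 0.002 and 0.008 m and angle between the x axis of board2 and the x axis of tray, either way round below 0.035 rad) or (x of board2 in the frame of tray between 0.008 and 0.012 m and y of board2 in the frame of tray between 0.017 and 0.021 m and z of board2 in the frame of tray between 0.002 and 0.008 m and angle between the x axis of board2 and the x axis of tray, either way round below 0.035 rad) or (x of board2 in the frame of tray between 0.008 and 0.012 m and y of board2 in the frame of tray between -0.085 and -0.081 m and z of board2 in the frame of tray between 0.002 and 0.008 m and angle between the x axis of board2 and the x axis of tray, either way round below 0.035 rad)) and y of tray in the frame of station below -0.2 m), for 0.2 s.
2. the tray is fully home in the station (y of tray in the frame of station between -0.024 and -0.015 m and x of tray in the frame of station between -0.01 and 0.01 m and angle between the y axis of tray and the y axis of station, either way round below 0.05 rad), for 0.2 s.
3. the start button is pressed (value of joint start above 0.004 m), for 0.05 s.
At the end, for the whole second after the job is handed in: each board lies flat in a nest, both gaps (rail, cross stop) under 2 mm, square within 2 degrees; tray home within 4 mm; push stick on its mat, along it within 14 degrees, its centre within 30 mm (across) and 40 mm (along) of the mat's centre; all at rest (all of step 2 and ((x of board0 in the frame of tray between 0.008 and 0.012 m and y of board0 in the frame of tray between 0.119 and 0.123 m and z of board0 in the frame of tray between 0.002 and 0.008 m and angle between the x axis of board0 and the x axis of tray, either way round below 0.035 rad) or (x of board0 in the frame of tray between 0.008 and 0.012 m and y of board0 in the frame of tray between 0.017 and 0.021 m and z of board0 in the frame of tray between 0.002 and 0.008 m and angle between the x axis of board0 and the x axis of tray, either way round below 0.035 rad) or (x of board0 in the frame of tray between 0.008 and 0.012 m and y of board0 in the frame of tray between -0.085 and -0.081 m and z of board0 in the frame of tray between 0.002 and 0.008 m and angle between the x axis of board0 and the x axis of tray, either way round below 0.035 rad)) and ((x of board1 in the frame of tray between 0.008 and 0.012 m and y of board1 in the frame of tray between 0.119 and 0.123 m and z of board1 in the frame of tray between 0.002 and 0.008 m and angle between the x axis of board1 and the x axis of tray, either way round below 0.035 rad) or (x of board1 in the frame of tray between 0.008 and 0.012 m and y of board1 in the frame of tray between 0.017 and 0.021 m and z of board1 in the frame of tray between 0.002 and 0.008 m and angle between the x axis of board1 and the x axis of tray, either way round below 0.035 rad) or (x of board1 in the frame of tray between 0.008 and 0.012 m and y of board1 in the frame of tray between -0.085 and -0.081 m and z of board1 in the frame of tray between 0.002 and 0.008 m and angle between the x axis of board1 and the x axis of tray, either way round below 0.035 rad)) and ((x of board2 in the frame of tray between 0.008 and 0.012 m and y of board2 in the frame of tray between 0.119 and 0.123 m and z of board2 in the frame of tray between 0.002 and 0.008 m and angle between the x axis of board2 and the x axis of tray, either way round below 0.035 rad) or (x of board2 in the frame of tray between 0.008 and 0.012 m and y of board2 in the frame of tray between 0.017 and 0.021 m and z of board2 in the frame of tray between 0.002 and 0.008 m and angle between the x axis of board2 and the x axis of tray, either way round below 0.035 rad) or (x of board2 in the frame of tray between 0.008 and 0.012 m and y of board2 in the frame of tray between -0.085 and -0.081 m and z of board2 in the frame of tray between 0.002 and 0.008 m and angle between the x axis of board2 and the x axis of tray, either way round below 0.035 rad)) and x of stick in the frame of stick_mat between -0.03 and 0.03 m and y of stick in the frame of stick_mat between -0.04 and 0.04 m and z of stick in the frame of stick_mat between 0.005 and 0.016 m and angle between the x axis of stick and the y axis of stick_mat, either way round below 0.25 rad and linear speed of each of board0, board1, board2, tray, stick below 0.01 m/s); the robot touches nothing.
It fails at once if the fingers touch a board while it is within 4 mm of both its rail and its cross stop ((contact force between the fingers and board0 above 0.5 N and ((x of board0 in the frame of tray between 0.006 and 0.016 m and y of board0 in the frame of tray between 0.117 and 0.127 m) or (x of board0 in the frame of tray between 0.006 and 0.016 m and y of board0 in the frame of tray between 0.015 and 0.025 m) or (x of board0 in the frame of tray between 0.006 and 0.016 m and y of board0 in the frame of tray between -0.087 and -0.077 m))) or (contact force between the fingers and board1 above 0.5 N and ((x of board1 in the frame of tray between 0.006 and 0.016 m and y of board1 in the frame of tray between 0.117 and 0.127 m) or (x of board1 in the frame of tray between 0.006 and 0.016 m and y of board1 in the frame of tray between 0.015 and 0.025 m) or (x of board1 in the frame of tray between 0.006 and 0.016 m and y of board1 in the frame of tray between -0.087 and -0.077 m))) or (contact force between the fingers and board2 above 0.5 N and ((x of board2 in the frame of tray between 0.006 and 0.016 m and y of board2 in the frame of tray between 0.117 and 0.127 m) or (x of board2 in the frame of tray between 0.006 and 0.016 m and y of board2 in the frame of tray between 0.015 and 0.025 m) or (x of board2 in the frame of tray between 0.006 and 0.016 m and y of board2 in the frame of tray between -0.087 and -0.077 m)))).
It fails at once if the meter, the screwdriver or the solder reel is moved by more than 30 mm (distance of any of meter, screwdriver, solder from where it was at the start of the episode above 0.03 m).
Of board0, board1, board2 only 2 to 3 are there at a start; the rules pass over those that are not, and their reading is None.
At some moment in a run one of stick may be knocked a few centimetres aside while the robot is not near it.
Once in a run the grip may slacken for a moment while it holds something.
It also fails if it takes over 210 s, if anything falls off the work surface, if the arm or the gripper's body presses on something with over 40 N, if the wrist force passes 120 N, or if a joint passes its speed limit or range.

## Working session

There is one attempt and no reset: what is moved stays moved. The work goes in short steps, Python scripts to look and compute and a tool call to move; the robot and the scene stay as the last step left them, time stands still between calls to the robot, and variables do not carry over. Pictures are saved under pics/ and viewed, and the job is handed in when it is done.

Besides the shell and the picture viewer there is one more tool, called after ">>>" as a command line: name --argument value ..., lists and objects as JSON in quotes. carry_out: Moves the arm, as the interface text tells. Its arguments: {"type":"object","properties":{"rows":{"type":"string"},"newtons":{"type":"number"}},"required":["rows"]}

```bash
ls; mkdir -p pics
cat > h.py <<'E'
import numpy as np, cv2
from cell import sensors, snapshot, camera_model, arm, trace, landmark_of
def save(name,img,s=1):
    im=cv2.cvtColor(img,cv2.COLOR_RGB2BGR)
    if s!=1: im=cv2.resize(im,None,fx=s,fy=s,interpolation=cv2.INTER_CUBIC)
    cv2.imwrite('pics/'+name,im)
def back(cm,u,v,d):
    K=np.array(cm['mtx']);R=np.array(cm['R']);t=np.array(cm['t'])
    p=np.linalg.inv(K)@np.array([u,v,1.])*d
    return R.T@(p-t)
def onz(cm,u,v,z):
    K=np.array(cm['mtx']);R=np.array(cm['R']);t=np.array(cm['t'])
    r=R.T@np.linalg.inv(K)@np.array([u,v,1.]); c=-R.T@t
    return c+r*(z-c[2])/r[2]
def proj(cm,X):
    K=np.array(cm['mtx']);R=np.array(cm['R']);t=np.array(cm['t'])
    p=K@(R@np.array(X,float)+t); return p[:2]/p[2]
def cloud(cm,d):
    K=np.array(cm['mtx']);R=np.array(cm['R']);t=np.array(cm['t'])
    v,u=np.mgrid[0:d.shape[0],0:d.shape[1]]
    P=np.stack([u*d,v*d,d],-1)@np.linalg.inv(K).T
    return (P-t)@R
E
python3 - <<'E'
from h import *
for n in ['top','scene','wrist']:
    p,d=snapshot(n); save(n+'0.png',p); cm=camera_model(n); print(n,-np.array(cm['R']).T@cm['t'],np.array(cm['mtx']).round(1).tolist(),np.array(cm['R']).round(3).tolist()); np.savez(n+'0.npz',p=p,d=d)
print(sensors.read_state())
E
```

```text
pics
top [ 306.86448672   80.81346965 1658.25752204] [[473.8, 0.0, 280.2], [0.0, 473.8, 206.9], [0.0, 0.0, 1.0]] [[0.026, -1.0, -0.004], [-0.988, -0.025, -0.153], [0.153, 0.008, -0.988]]
scene [ 960.65827877  760.14465995 1009.62016868] [[404.4, 0.0, 274.4], [0.0, 404.4, 208.0], [0.0, 0.0, 1.0]] [[-0.856, 0.517, 0.003], [0.392, 0.652, -0.649], [-0.337, -0.554, -0.761]]
wrist [ 323.78778124 -567.9740347   384.08461404] [[319.4, 0.0, 282.0], [0.0, 319.4, 206.4], [0.0, 0.0, 1.0]] [[0.382, -0.924, -0.002], [-0.881, -0.364, 0.301], [-0.279, -0.114, -0.953]]
{'t': 0.15, 'q': array([ 1.44121973,  0.50164304, -0.42686573,  1.55116732,  0.22077882,
        1.13833271, -0.21028041]), 'joint_vel': array([ 0.00016957, -0.00330764,  0.00076809, -0.0035744 ,  0.00117455,
        0.00099751, -0.00023583]), 'joint_efforts': array([-6.12675081e-03, -5.67111611e+01, -5.82517415e+00, -2.79460090e+01,
       -6.87970058e-02,  2.64896604e-02,  1.25136412e-04]), 'tcp_pos': array([ 248.61476684, -600.1053718 ,  291.43091498]), 'tool_rot': array([[ 9.23821309e-01,  3.82823651e-01, -4.90031760e-04],
       [ 3.82823954e-01, -9.23820220e-01,  1.42162895e-03],
       [ 9.15319363e-05, -1.50092701e-03, -9.99998869e-01]]), 'force': array([ 0.6956785 ,  0.91767951, -0.96147265]), 'ft_torque': array([ 0.02485934, -0.031619  ,  0.02736122]), 'opening': 0.9998254239826985}
```

View pics/top0.png

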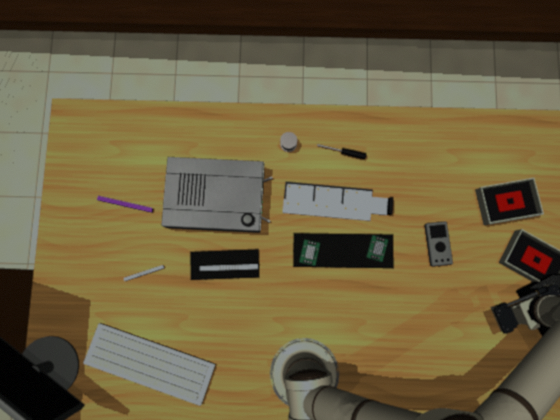

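View pics/scene0.png

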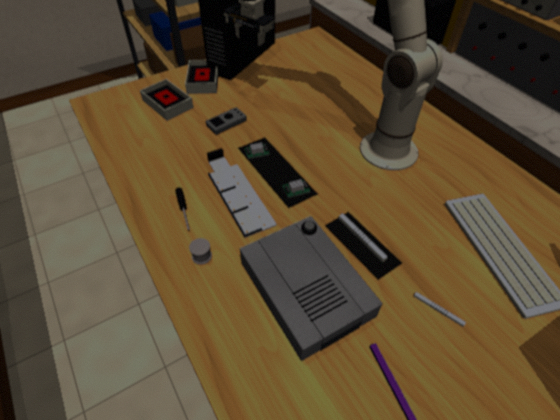

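View pics/wrist0.png

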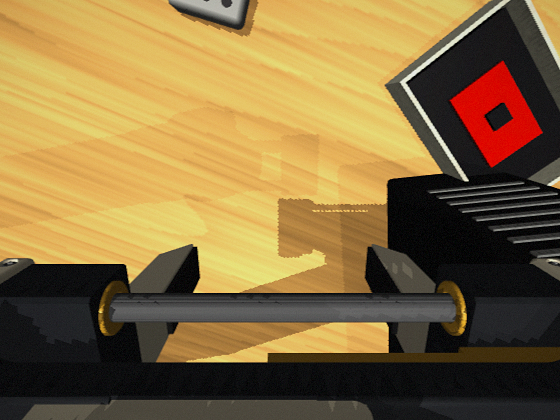

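The top view shows the station at (215,194), the tray at (328,201) and two boards at (310,252) and (378,248). There are three stick-like things: white on the mat at (229,267), a small white one at (145,272) and a purple one at (125,204). Next I'll get coarse poses.

```bash
cat > m.py <<'E'
from h import *
def rect(reg,cm,z):
    ys,xs=np.nonzero(reg); pts=np.array([onz(cm,u,v,z)[:2] for u,v in zip(xs,ys)],np.float32)
    (c,s,a)=cv2.minAreaRect(pts)
    if s[0]<s[1]: s=s[::-1]; a+=90
    a=(a+90)%180-90
    return np.round(c,1),np.round(s,1),round(a,2)  # a: angle of long side from x
E
python3 - <<'E'
from m import *
p,d=snapshot('top');cm=camera_model('top')
Z={'station':82,'tray':5,'board0':7,'stick':18,'board_mat':2,'stick_mat':2,'meter':30,'screwdriver':10,'solder':50}
for k,z in Z.items():
    for r in trace('top',k)[:4]:
        print(k,round(r['confidence'],2),np.round(r['at']),r['region'].sum(),rect(r['region'],cm,z))
for k,z in {'station_mouth':0,'start_top':90,'tray_tab':40,'corner0':5,'corner1':5,'corner2':5,'tray':0,'station':0}.items():
    for r in landmark_of('top',k)[:2]:
        u,v=r['at']; print(k,round(r['confidence'],2),np.round((u,v),1),onz(cm,u,v,z).round(1), d[int(v),int(u)], back(cm,u,v,d[int(v),int(u)]).round(1))
im=p[150:300,80:460]; save('top1.png',im,2)
E
```

```text
station 0.93 [210. 193.] 7035 (array([589.9, 307.7]), array([360.5, 245.9]), 88.7)
station 0.49 [337. 199.] 3169 (array([ 573.7, -102.1]), array([369.7, 111.2]), 86.05)
station 0.22 [231. 267.] 294 (array([348.8, 257.1]), array([191.7,  19.7]), -88.54)
tray 0.76 [333. 204.] 3184 (array([ 586.8, -112.6]), array([390.8, 116.3]), 85.96)
board0 0.94 [310. 254.] 410 (array([408.1, -12.5]), array([83.2, 60.6]), -10.23)
board0 0.87 [374. 245.] 380 (array([ 428.2, -248.2]), array([81.9, 57.8]), -15.31)
stick 0.73 [123. 207.] 252 (array([560. , 639.3]), array([198.7,  16.8]), 78.91)
stick 0.72 [229. 268.] 315 (array([348.9, 265.9]), array([196.1,  21.1]), -86.76)
stick 0.43 [286. 139.] 258 (array([798.2,  70. ]), array([70.4, 53.7]), 1.18)
board_mat 0.83 [344. 249.] 2695 (array([ 418.6, -129.7]), array([350.3, 121.8]), -88.55)
board_mat 0.49 [335. 203.] 3136 (array([ 588.5, -111.6]), array([387.9, 114. ]), 86.19)
stick_mat 0.68 [223. 264.] 1651 (array([358.8, 280.3]), array([237. ,  99.6]), -86.43)
meter 0.95 [437. 239.] 939 (array([ 447.5, -452.1]), array([147.1,  80. ]), 7.84)
meter 0.62 [2
[... 734 characters left out ...]
rner0 0.83 [317.3 185.1] [644.2 -36.2   5. ] 1675.8906 [642.5 -35.6  13.4]
corner1 0.96 [343.9 188. ] [ 636.1 -130.7    5. ] 1673.4408 [ 634.3 -129.6   13.9]
corner1 0.83 [317.3 185.1] [644.2 -36.2   5. ] 1675.8906 [642.5 -35.6  13.4]
corner2 0.96 [343.9 188. ] [ 636.1 -130.7    5. ] 1673.4408 [ 634.3 -129.6   13.9]
corner2 0.83 [317.3 185.1] [644.2 -36.2   5. ] 1675.8906 [642.5 -35.6  13.4]
tray 0.65 [324.9 201.1] [588.1 -64.3   0. ] 1675.4504 [587.2 -63.8   5.1]
tray 0.3 [375.  246.9] [ 430.2 -241.     0. ] 1626.5715 [ 428.1 -235.5   28.6]
station 0.61 [212.3 197. ] [592.9 336.    0. ] 1601.216 [578.7 323.4  81.9]
station 0.18 [316.5 187.3] [637.2 -33.8   0. ] 1681.3629 [635.8 -33.3   6.8]
```

View pics/top1.png

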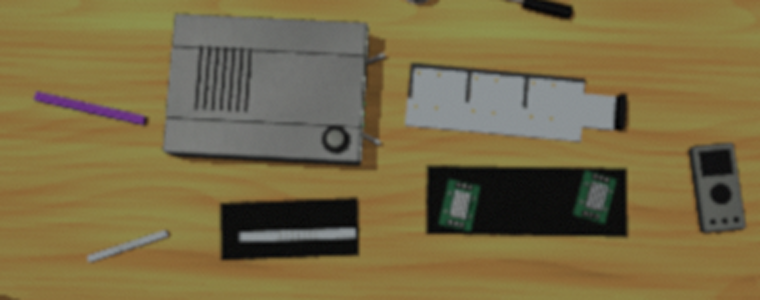

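Two boards are present. The push stick is the larger white bar at (229,267); the smaller white one and the purple one are not meant. I'll move the wrist camera over the board and tray area.

>>> carry_out --rows "20 45 0 -4.5 91; 20 45 0 -4.5 91; 20 45 0 -4.5 91; 20 45 0 -4.5 91; 20 45 0 -4.5 91" --newtons 20

```text
t: 1.68
tcp_pos: [349.5, -374.0, 292.5]
tool_rot: [[1.0, -0.002, 0.001], [-0.002, -1.0, -0.001], [0.001, 0.001, -1.0]]
force: [-0.1, 0.2, 0.0]
opening: 0.992
```

>>> carry_out --rows "15 45 0 0 91; 15 45 0 0 91; 15 45 0 0 91; 15 45 0 0 91; 0 45 0 0 91"

```text
t: 2.3
tcp_pos: [409.9, -148.7, 292.7]
tool_rot: [[1.0, 0.001, 0.002], [0.001, -1.0, -0.0], [0.002, 0.0, -1.0]]
force: [-0.4, 0.6, 0.8]
opening: 0.99
```

```bash
cat > look.py <<'E'
from m import *
import sys
def look(name,labels,pts,img):
    cm=camera_model(name); p,d=snapshot(name); save(img,p); np.savez('last.npz',p=p,d=d,**{k:np.array(v) for k,v in cm.items()})
    for k,z in labels.items():
        for r in trace(name,k)[:3]:
            print(k,round(r['confidence'],2),np.round(r['at']),r['region'].sum(),rect(r['region'],cm,z))
    for k,z in pts.items():
        for r in landmark_of(name,k)[:3]:
            u,v=r['at']; print(k,round(r['confidence'],2),np.round((u,v),1),onz(cm,u,v,z).round(1))
    return cm,p,d
E
python3 - <<'E'
from look import *
look('wrist',{'board0':7,'tray':5,'board_mat':2},{'corner0':5,'tray_tab':40,'board0':2},'w1.png')
E
```

```text
board0 0.7 [364. 165.] 3200 (array([ 425.9, -243.7]), array([80.2, 57.7]), -15.22)
board0 0.64 [167. 177.] 3051 (array([405.6,  -9.2]), array([81.2, 57.1]), -11.7)
board0 0.52 [ 8. 84.] 565 (array([493.8, 150.9]), array([58.7, 37.7]), -14.83)
tray 0.82 [250.  36.] 23693 (array([ 559.4, -109.1]), array([397.3,  73.3]), 90.0)
tray 0.73 [ 6. 85.] 635 (array([493.5, 152.6]), array([60.7, 37.9]), -14.83)
tray 0.68 [266. 168.] 21917 (array([ 416.5, -126.5]), array([348.7, 120.9]), -89.37)
board_mat 0.73 [264. 166.] 21943 (array([ 416. , -125.9]), array([350.6, 121.7]), -89.28)
tray_tab 0.9 [428.7  17.2] [ 572.1 -287.9   40. ]
board0 0.84 [362.5 165.1] [ 422.9 -245.     2. ]
board0 0.65 [167.9 177.3] [407.9  -8.1   2. ]
```

View pics/w1.png

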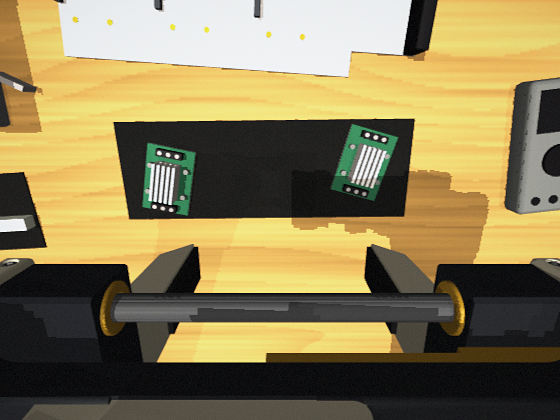

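The two boards show at (364,165) and (167,177). Next, a look at the tray from further forward.

>>> carry_out --rows "30 0 10 0 91; 30 0 10 0 91; 30 0 10 0 91; 20 20 10 0 91; 0 0 0 0 91"

```text
t: 3.28
tcp_pos: [520.4, -130.0, 332.6]
tool_rot: [[1.0, 0.001, 0.002], [0.001, -1.0, 0.001], [0.002, -0.001, -1.0]]
force: [-1.0, -0.2, -0.2]
opening: 0.992
```

Run:
```python
from look import *
look('wrist',{'tray':5},{'corner0':5,'tray_tab':40,'tray':0},'w2.png')
```

```text
tray 0.77 [252. 119.] 26061 (array([ 585.9, -108.7]), array([398. , 114.9]), 85.95)
corner0 0.81 [281.7  78. ] [ 634.4 -128.1    5. ]
corner0 0.7 [200.4  74.1] [638.8 -28.8   5. ]
corner0 0.63 [113.4  64. ] [650.2  75.7   5. ]
tray_tab 0.58 [415.5 130. ] [ 574.7 -285.5   40. ]
tray 0.7 [237.7 119.7] [584.9 -71.4   0. ]
```

View pics/w2.png

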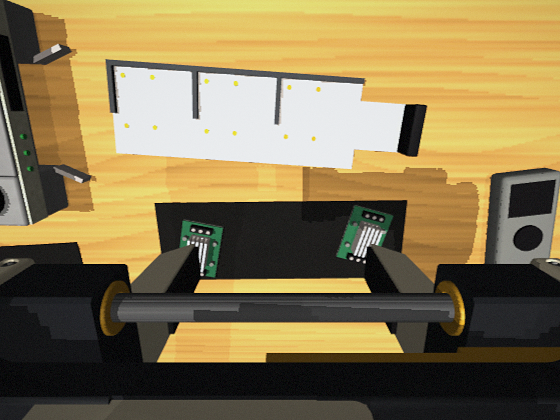

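```bash
cat > trayfit.py <<'E'
from h import *
from scipy.optimize import minimize
def polys(pose):
    x,y,a=pose; c,s=np.cos(a),np.sin(a); R=np.array([[c,-s],[s,c]])
    def T(pts,z): return [np.r_[R@np.array(p)+[x,y],z] for p in pts]
    floor=T([(-56,-155),(-56,155),(50,155),(50,-155)],5)
    bx=[]
    for (x0,x1,y0,y1) in [(50,56,-155,155)]+[(-5,50,Y,Y+6) for Y in(149,47,-55)]:
        for z in(5,12): bx.append((T([(x0,y0),(x0,y1),(x1,y1),(x1,y0)],z)))
    return floor,bx
def dark(cm,pose,shape,S=4):
    m=np.zeros(shape,np.uint8); f,bx=polys(pose)
    P=lambda L:np.int32(np.round(np.array([proj(cm,q) for q in L])*16))
    neck=None
    cv2.fillPoly(m,[P(f)],1,shift=4)
    for i in range(0,len(bx),2):
        h=cv2.convexHull(np.vstack([P(bx[i]),P(bx[i+1])])); cv2.fillPoly(m,[h],2,shift=4)
    return m
def fit(cm,p,x0,mask_out=None):
    g=p.astype(int); white=(g.min(-1)>150)&((g.max(-1)-g.min(-1))<45)
    blur=cv2.GaussianBlur(white.astype(np.float32),(0,0),1.0)
    def cost(v):
        m=dark(cm,(v[0],v[1],v[2]/100),white.shape)
        ins=cv2.GaussianBlur((m==1).astype(np.float32),(0,0),1.0)
        # region of interest: within tray outline dilated, excluding neck
        roi=cv2.dilate((m>0).astype(np.uint8),np.ones((13,13)))>0
        return float(((ins-blur)**2)[roi].sum())/1000
    best=None
    for k in range(3):
        r=minimize(cost,x0,method='Nelder-Mead',options=dict(initial_simplex=np.array([x0]+[np.array(x0)+d for d in np.diag([4,4,2])]),xatol=.05,fatol=1e-4))
        x0=r.x
    return r.x[0],r.x[1],r.x[2]/100,r.fun,white
E
python3 - <<'E'
from trayfit import *
L=np.load('last.npz'); cm={k:L[k] for k in('mtx','R','t')}; p=L['p']
x,y,a,f,w=fit(cm,p,[585,-71,-7.0]); print(x,y,np.degrees(a),f,w.sum())
m=dark(cm,(x,y,a),p.shape[:2]); q=p.copy()
e=cv2.morphologyEx(m,cv2.MORPH_GRADIENT,np.ones((2,2)))>0; q[e]=[255,0,0]; save('fit.png',q[30:200,80:460],2)
R=np.array([[np.cos(a),-np.sin(a)],[np.sin(a),np.cos(a)]])
for c in[(50,149),(50,47),(50,-55),(0,-218)]: print(c,(R@c+[x,y]).round(1))
E
```

```text
589.2095410167827 -69.75315945231925 -3.897962234019495 0.48112506103515623 24380
(50, 149) [649.2  75.5]
(50, 47) [642.3 -26.3]
(50, -55) [ 635.4 -128. ]
(0, -218) [ 574.4 -287.2]
```

View pics/fit.png

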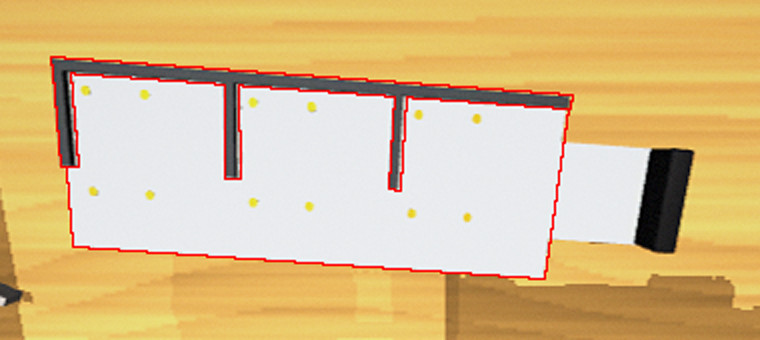

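Fit is excellent: tray at (589.2, −69.8), yaw −3.9°. Next I'll hover over board A at about (407,−9), yaw −11.5°.

>>> carry_out --rows "-23 25 -35 -2.5 91; -23 25 -35 -2.5 91; -23 25 -35 -2.5 91; -23 25 -35 -2.5 91; -21 21 -35 -1.5 91"

```text
t: 4.15
tcp_pos: [404.6, -9.7, 156.4]
tool_rot: [[0.979, -0.202, 0.001], [-0.202, -0.979, -0.001], [0.001, 0.001, -1.0]]
force: [0.8, -0.3, -0.9]
opening: 0.994
```

Run:
```python
from look import *
look('wrist',{'board0':7},{'board0':2},'w3.png')
print(sensors.read_state()['tcp_pos'])
```

```text
board0 0.71 [553. 148.] 1391 (array([ 424.2, -212.4]), array([69.3, 20.1]), 2.93)
board0 0.57 [282. 211.] 6753 (array([405. ,  -8.7]), array([81.6, 56.6]), -11.76)
board0 0.36 [ 20. 143.] 3229 (array([488.6, 165. ]), array([74.1, 49.5]), -26.58)
board0 0.78 [283.5 206.9] [407.2 -10.7   2. ]
[403.08441196  -9.29815833 155.84761753]
```

View pics/w3.png

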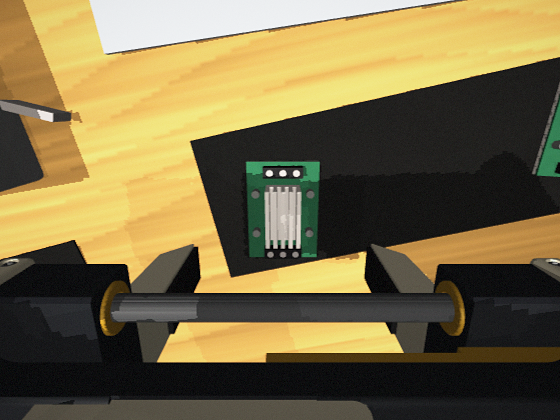

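Board is centred between the fingers at (283,207), yaw matches. Descending and gripping.

>>> carry_out --rows "0 0 -30 0 91; 1 0 -30 0 91; 0 0 -20 0 91; 0 0 0 0 91; 0 0 0 0 60"

```text
t: 4.92
tcp_pos: [408.0, -10.0, 78.2]
tool_rot: [[0.98, -0.2, 0.002], [-0.2, -0.98, -0.0], [0.002, -0.0, -1.0]]
force: [-0.0, -0.4, -0.7]
opening: 0.923
```

>>> carry_out --rows "0 0 0 0 20; 0 0 0 0 20; 0 0 0 0 20; 0 0 0 0 20; 0 0 0 0 20" --newtons 25

```text
t: 5.55
tcp_pos: [406.8, -9.5, 77.2]
tool_rot: [[0.98, -0.199, 0.0], [-0.199, -0.98, -0.0], [0.0, 0.0, -1.0]]
force: [-0.3, 0.3, -0.6]
opening: 0.386
```

>>> carry_out --rows "0 0 0 0 20; 0 0 0 0 20; 0 0 0 0 20; 0 0 20 0 20; 0 0 30 0 20"

```text
t: 6.18
tcp_pos: [405.9, -9.2, 127.0]
tool_rot: [[0.98, -0.199, -0.003], [-0.199, -0.98, 0.001], [-0.003, -0.0, -1.0]]
force: [1.0, -0.0, -1.0]
opening: 0.281
```

Run:
```python
from look import *
look('wrist',{'board0':7},{'board0':2},'w4.png')
print(sensors.read_state()['tcp_pos'])
```

```text
board0 0.79 [284. 229.] 8752 (array([378.1,  -2.2]), array([110.9,  74.8]), -11.53)
board0 0.72 [281.  255.3] [380.2  -2.3   2. ]
[407.7784383   -9.6677403  128.06141524]
```

View pics/w4.png

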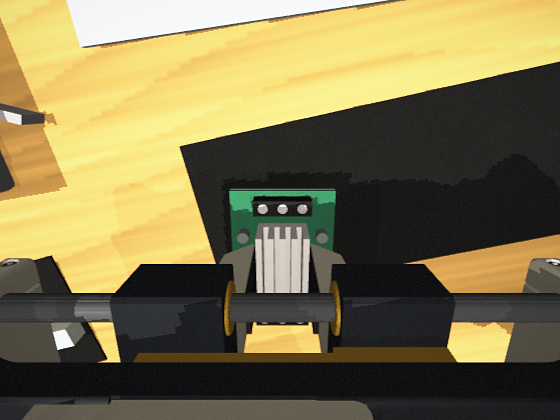

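Run:
```python
from look import *
L=np.load('last.npz'); cm={k:L[k] for k in('mtx','R','t')}
e=onz(cm,283,189,57); tcp=np.array([406.8,-9.5]); a=np.radians(-11.5); X=np.array([np.cos(a),np.sin(a)])
print(e,(e[:2]-tcp)@X,(e[:2]-tcp)@np.array([-X[1],X[0]]))
```

```text
[444.3173292  -16.71645162  57.        ] 38.20288678328968 0.4081732081491016
```

Gripped well, with the board centre about 1.5 mm behind the TCP. Carrying it to nest 1, aimed 1 cm off both stops.

>>> carry_out --rows "30 -8 10 1.5 20; 40 -11 0 2 20; 40 -11 0 2 20; 40 -11 0 2 20; 34.5 -10.4 -10 0.1 20"

```text
t: 6.95
tcp_pos: [592.6, -61.5, 125.9]
tool_rot: [[0.998, -0.068, -0.0], [-0.068, -0.998, -0.0], [-0.0, 0.0, -1.0]]
force: [-0.2, -0.4, -2.0]
opening: 0.278
```

>>> carry_out --rows "0 0 0 0 20; 0 0 -16 0 20; 0 0 -20 0 20; 0 0 -9 0 20; 0 0 0 0 20"

```text
t: 7.58
tcp_pos: [590.4, -60.6, 81.2]
tool_rot: [[0.998, -0.067, -0.002], [-0.067, -0.998, 0.0], [-0.002, 0.0, -1.0]]
force: [0.5, 0.1, -1.8]
opening: 0.282
```

Run:
```python
from look import *
look('wrist',{'board0':10},{'board0':5},'w5.png')
s=sensors.read_state();print(s['tcp_pos'],s['opening'],s['force'])
```

```text
board0 0.88 [284. 228.] 8636 (array([586.7, -59.2]), array([85.6, 56.7]), -3.91)
board0 0.95 [283.  253.5] [589.5 -60.1   5. ]
[591.29541249 -60.79903752  82.2241734 ] 0.2798352941383103 [ 0.25499907 -0.79127557 -0.8549781 ]
```

View pics/w5.png

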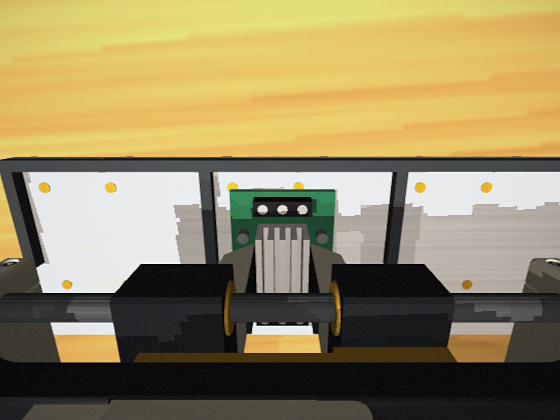

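About 1 cm clear of the stop and rail. Releasing.

>>> carry_out --rows "0 0 -1 0 20; 0 0 0 0 44; 0 0 0 0 44; 0 0 0 0 44; 0 0 0 0 44"

```text
t: 8.35
tcp_pos: [591.4, -60.9, 81.3]
tool_rot: [[0.998, -0.068, 0.0], [-0.068, -0.998, -0.0], [0.0, 0.0, -1.0]]
force: [-0.6, -0.4, 0.0]
opening: 0.478
```

>>> carry_out --rows "0 0 20 0 44; 0 0 40 0 44; -32 -36 10 -2 91; -32 -36 0 -2 91; -32 -36 0 -2 91"

```text
t: 8.98
tcp_pos: [495.0, -170.0, 152.9]
tool_rot: [[0.985, -0.172, 0.002], [-0.172, -0.985, -0.001], [0.002, 0.001, -1.0]]
force: [1.1, -0.9, 0.2]
opening: 0.754
```

>>> carry_out --rows "-33 -37 0 -2 91; -33 -37 0 -2 91; -3 -3 0 -1.3 91; 0 0 0 0 91; 0 0 0 0 91"

```text
t: 9.6
tcp_pos: [427.7, -244.7, 151.9]
tool_rot: [[0.966, -0.259, 0.002], [-0.259, -0.966, -0.0], [0.002, -0.0, -1.0]]
force: [0.4, 1.0, -0.2]
opening: 0.992
```

Run:
```python
from look import *
look('wrist',{'board0':7},{'board0':2},'w6.png')
print(sensors.read_state()['tcp_pos'])
```

```text
board0 0.93 [284. 214.] 6979 (array([ 425.4, -244. ]), array([82.5, 56.2]), -15.24)
board0 0.6 [ 7. 96.] 900 (array([564.8, -85.2]), array([44.8, 17.3]), -29.95)
board0 0.59 [286.5 217.1] [ 422.8 -246.2    2. ]
[ 427.30049534 -244.73971456  151.3965618 ]
```

View pics/w6.png

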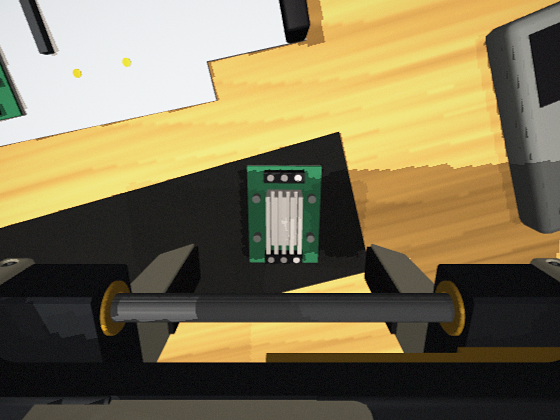

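>>> carry_out --rows "-1 1 -30 0 91; 0 0 -30 0 91; 0 0 -14 0 91; 0 0 0 0 20; 0 0 0 0 20"

```text
t: 10.38
tcp_pos: [426.1, -244.9, 78.0]
tool_rot: [[0.965, -0.262, 0.001], [-0.262, -0.965, -0.001], [0.001, 0.0, -1.0]]
force: [0.3, -0.6, 0.8]
opening: 0.821
```

>>> carry_out --rows "0 0 0 0 20; 0 0 0 0 20; 0 0 0 0 20; 0 0 0 0 20; 0 0 0 0 20"

```text
t: 11.0
tcp_pos: [425.3, -245.0, 77.3]
tool_rot: [[0.965, -0.262, 0.0], [-0.262, -0.965, -0.0], [0.0, 0.0, -1.0]]
force: [-0.6, 0.5, 1.2]
opening: 0.283
```

>>> carry_out --rows "0 0 0 0 20; 0 0 0 0 20; 0 0 20 0 20; 0 0 30 0 20; 0 0 0 0 20"

```text
t: 11.62
tcp_pos: [426.6, -245.5, 128.8]
tool_rot: [[0.965, -0.262, 0.003], [-0.262, -0.965, -0.002], [0.004, 0.001, -1.0]]
force: [-0.1, -0.6, -1.3]
opening: 0.281
```

Run:
```python
from look import *
look('wrist',{},{'board0':2},'w7.png')
print(sensors.read_state()['tcp_pos'])
```

```text
board0 0.65 [281.4 252.4] [ 403.6 -238.     2. ]
[ 425.04918482 -244.96105777  126.93894222]
```

View pics/w7.png

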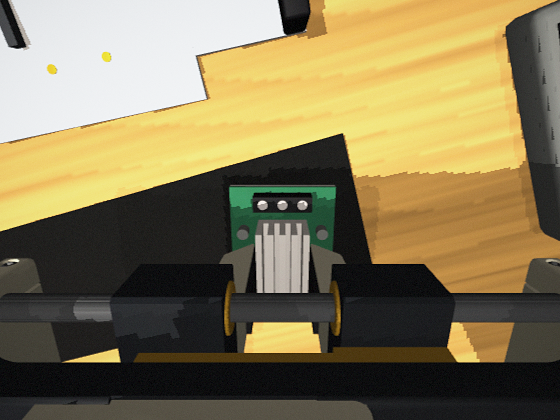

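>>> carry_out --rows "25 13 10 2 20; 35 18 0 2.5 20; 35 18 0 2.5 20; 35 18 0 2.5 20; 27.5 15.5 -10 1.8 20"

```text
t: 12.35
tcp_pos: [584.0, -161.3, 126.1]
tool_rot: [[0.998, -0.066, -0.0], [-0.066, -0.998, 0.0], [-0.0, -0.0, -1.0]]
force: [0.4, 0.1, -1.1]
opening: 0.284
```

>>> carry_out --rows "0 0 0 0 20; 0 0 -16 0 20; 0 0 -20 0 20; 0 0 -9 0 20; 0 0 0 0 20"

```text
t: 12.98
tcp_pos: [581.9, -162.8, 81.1]
tool_rot: [[0.998, -0.069, -0.002], [-0.069, -0.998, 0.0], [-0.002, -0.0, -1.0]]
force: [0.4, -0.1, -0.9]
opening: 0.281
```

Run:
```python
from look import *
look('wrist',{'board0':10},{'board0':5},'w8.png')
s=sensors.read_state();print(s['tcp_pos'],s['opening'],s['force'])
```

```text
board0 0.87 [ 95. 234.] 10982 (array([598.2, -59.8]), array([66.4, 62.2]), -4.0)
board0 0.66 [282. 228.] 8773 (array([ 590.8, -162.2]), array([64.6, 56.5]), -4.1)
board0 0.92 [106.8 249.2] [590.8 -60.8   5. ]
board0 0.9 [284.9 255.5] [ 579.6 -163.4    5. ]
[ 582.73108893 -162.61524255   82.09896049] 0.28073238925968413 [-0.03030166  0.58798272 -1.30423614]
```

View pics/w8.png

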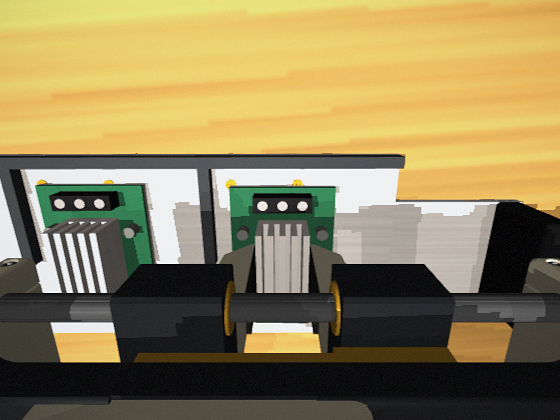

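>>> carry_out --rows "0 0 -1 0 20; 0 0 0 0 44; 0 0 0 0 44; 0 0 0 0 44; 0 0 0 0 44"

```text
t: 13.75
tcp_pos: [582.9, -162.4, 81.3]
tool_rot: [[0.998, -0.068, 0.0], [-0.068, -0.998, -0.0], [0.0, 0.0, -1.0]]
force: [0.2, 0.8, -0.8]
opening: 0.483
```

>>> carry_out --rows "0 0 20 0 44; 0 0 50 0 44; -15 15 50 0 91; -25 15 50 0 91; -23 0 40 3.9 91"

```text
t: 14.38
tcp_pos: [519.7, -130.4, 294.7]
tool_rot: [[1.0, 0.005, 0.003], [0.005, -1.0, -0.001], [0.003, 0.001, -1.0]]
force: [0.4, -0.2, 0.3]
opening: 0.757
```

>>> carry_out --rows "0 0 40 0 91; 0 0 0 0 91; 0 0 0 0 91; 0 0 0 0 91; 0 0 0 0 91"

```text
t: 15.0
tcp_pos: [519.4, -132.2, 330.2]
tool_rot: [[1.0, 0.0, -0.002], [0.0, -1.0, 0.001], [-0.002, -0.001, -1.0]]
force: [0.0, -0.3, -0.6]
opening: 0.993
```

```bash
cat > boards.py <<'E'
from trayfit import *
from look import *
def boards(img,x0):
    cm=camera_model('wrist'); p,d=snapshot('wrist'); 
    np.savez('last.npz',p=p,d=d,**{k:np.array(v) for k,v in cm.items()})
    # boards cover: treat green/sink pixels as inside floor
    regs=[r for r in trace('wrist','board0') if r['confidence']>.4]
    q=p.copy()
    for r in regs: q[cv2.dilate(r['region'].astype(np.uint8),np.ones((5,5)))>0]=230
    x,y,a,f,w=fit(cm,q,x0); print('tray',round(x,1),round(y,1),'yaw',round(np.degrees(a),2),'cost',round(f,3))
    R=np.array([[np.cos(a),-np.sin(a)],[np.sin(a),np.cos(a)]])
    for r in regs:
        ys,xs=np.nonzero(r['region'])
        # green plate only, at z=10
        g=p.astype(int); m=r['region']&(g[...,1]>g[...,0]+15)
        ys,xs=np.nonzero(m)
        if len(xs)<200: continue
        pts=np.array([R.T@(onz(cm,u,v,10)[:2]-[x,y]) for u,v in zip(xs,ys)],np.float32)
        (c,s,an)=cv2.minAreaRect(pts); an=(an+45)%90-45
        if abs(c[0])<80 and abs(c[1])<170: print('board in tray',np.round(c,1),np.round(s,1),round(an,2),round(r['confidence'],2), 'ext x',np.percentile(pts[:,0],[.5,99.5]).round(1),'y',np.percentile(pts[:,1],[.5,99.5]).round(1))
    m=dark(cm,(x,y,a),p.shape[:2]); q=p.copy()
    e=cv2.morphologyEx(m,cv2.MORPH_GRADIENT,np.ones((2,2)))>0; q[e]=[255,0,0]; save(img,q[20:260,60:460],2)
    return x,y,a,cm,p,d
E
python3 - <<'E'
from boards import *
boards('b1.png',[589,-70,-6.8])
print(sensors.read_state()['tcp_pos'])
E
```

```text
tray 589.0 -69.5 yaw -3.9 cost 0.396
board in tray [0.3 9.9] [56.3 80.4] -0.49 0.68 ext x [-39.5  40.3] y [-18.1  38.1]
board in tray [  0.5 -91.6] [55.8 80.2] -0.06 0.57 ext x [-39.1  40.2] y [-119.2  -64.2]
[ 519.61948159 -132.2017311   330.46154432]
```

View pics/b1.png

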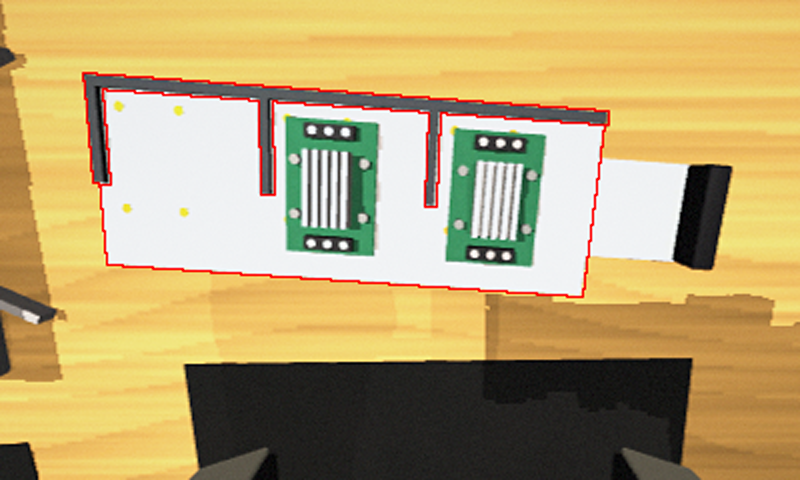

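Both boards are released about 1 cm clear of their stops, and the tray hasn't moved. Now to the stick.

>>> carry_out --rows "-20 49 0 10 91; -20 49 0 10 91; -20 49 0 10 91; -20 49 0 10 91; -20 49 0 10 91"

```text
t: 15.72
tcp_pos: [419.0, 114.2, 331.2]
tool_rot: [[0.638, 0.77, 0.0], [0.77, -0.638, -0.0], [0.0, 0.0, -1.0]]
force: [1.4, 0.5, 0.4]
opening: 0.992
```

Run:
```python
from look import *
print(sensors.read_state()['q'].round(2))
```

```text
[ 0.68  0.11 -1.06  2.    0.11  1.09 -1.12]
```

>>> carry_out --rows "-20 40 0 10 91; -20 35 -20 10 91; -20 35 -30 10 91; -9 20 -20 10 91; 0 0 0 0 91"

```text
t: 16.35
tcp_pos: [348.9, 243.7, 260.1]
tool_rot: [[-0.004, 1.0, -0.004], [1.0, 0.004, 0.001], [0.001, -0.004, -1.0]]
force: [0.4, 0.2, 0.2]
opening: 0.99
```

Run:
```python
from look import *
look('wrist',{'stick':18,'stick_mat':2},{'stick':10,'stick_mat':0,'start_top':90},'w9.png')
s=sensors.read_state();print(s['tcp_pos'],s['q'].round(2))
```

```text
stick 0.88 [281. 155.] 2928 (array([345.6, 267.3]), array([199. ,  18.5]), -86.12)
stick_mat 0.86 [297. 124.] 17834 (array([355.9, 284.8]), array([239.9, 100.2]), -86.46)
stick 0.76 [279.4 163. ] [344.4 267.5  10. ]
stick_mat 0.96 [292.9 148.3] [359.1 282.    0. ]
start_top 0.84 [466.6 258.9] [515.3 194.4  90. ]
[351.85292716 241.90834552 261.84389572] [ 0.4   0.29 -1.2   2.1   0.33  0.96 -0.98]
```

View pics/w9.png

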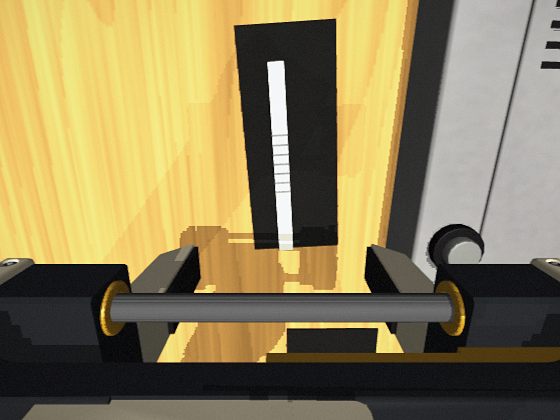

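The stick at (281,155) is the ringed white bar on its mat and measures 199×18 mm, so it is the one meant. Grasping it at centre (345,267), axis 93.8°.

>>> carry_out --rows "-3 13 -45 2 91; -2.5 12 -45 1.8 91; 0 0 -45 0 91; 0 0 -40 0 91; 0 0 0 0 91"

```text
t: 17.27
tcp_pos: [344.5, 266.2, 84.7]
tool_rot: [[-0.065, 0.998, -0.004], [0.998, 0.065, -0.003], [-0.003, -0.004, -1.0]]
force: [-0.3, -0.3, 0.9]
opening: 0.994
```

Run:
```python
from look import *
look('wrist',{'stick':18},{'stick':10},'w10.png')
s=sensors.read_state();print(s['tcp_pos'],s['tool_rot'][:,0].round(3))
```

```text
stick 0.6 [288. 183.] 8032 (array([344.7, 286.5]), array([163. ,  16.7]), -86.93)
stick 0.89 [286.4 252.7] [346.  268.1  10. ]
[346.41837407 268.20265908  87.76352552] [-0.065  0.998  0.001]
```

View pics/w10.png

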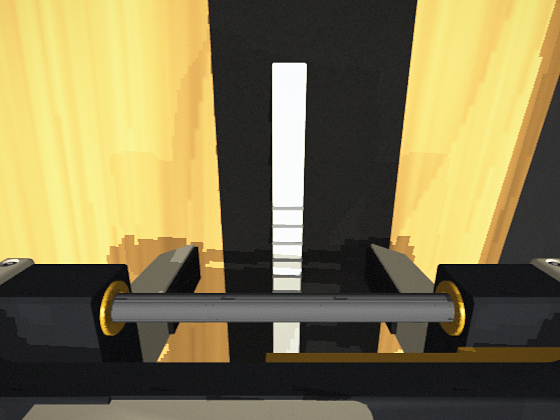

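>>> carry_out --rows "0 0 -15 0 91; 0 0 0 0 10; 0 0 0 0 10; 0 0 0 0 10; 0 0 0 0 10" --newtons 50

```text
t: 18.05
tcp_pos: [345.6, 267.7, 71.6]
tool_rot: [[-0.066, 0.998, 0.001], [0.998, 0.066, 0.0], [0.0, 0.001, -1.0]]
force: [-0.3, 0.6, -0.5]
opening: 0.606
```

>>> carry_out --rows "0 0 0 0 10; 0 0 0 0 10; 0 0 0 0 10; 0 0 0 0 10; 0 0 0 0 10"

```text
t: 18.68
tcp_pos: [345.3, 267.6, 71.2]
tool_rot: [[-0.066, 0.998, -0.0], [0.998, 0.066, 0.0], [0.0, -0.0, -1.0]]
force: [0.0, 0.3, -0.4]
opening: 0.166
```

>>> carry_out --rows "0 0 0 0 10; 0 0 0 0 10; 0 0 30 0 10; 0 0 50 0 10; 0 0 0 0 10"

```text
t: 19.3
tcp_pos: [346.9, 268.9, 153.8]
tool_rot: [[-0.066, 0.998, 0.005], [0.998, 0.066, 0.003], [0.002, 0.005, -1.0]]
force: [0.8, 0.0, -2.3]
opening: 0.17
```

Run:
```python
from look import *
look('wrist',{},{'stick':90},'w11.png')
s=sensors.read_state();print(s['tcp_pos'],s['tool_rot'][:,0].round(3),s['opening'])
```

```text
stick 0.74 [280.4 266.2] [345.7 268.2  90. ]
[345.65844614 267.16827398 151.27733397] [-0.066  0.998 -0.   ] 0.16760221320256075
```

View pics/w11.png

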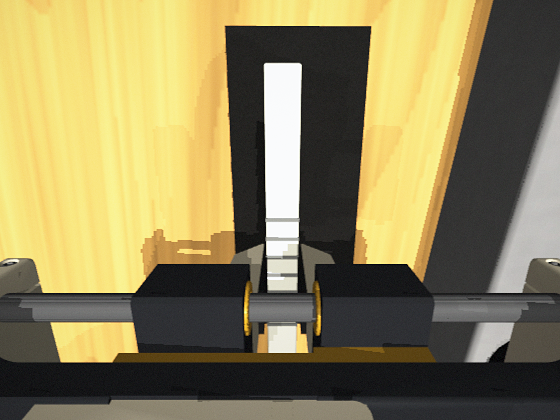

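Run:
```python
from look import *
L=np.load('last.npz'); cm={k:L[k] for k in('mtx','R','t')}
tcp=np.array([345.6,267.5]); a=np.radians(93.8); X=np.array([np.cos(a),np.sin(a)]);Y=np.array([-X[1],X[0]])
for u,v in[(264.5,63),(301,63),(267,220),(299.5,220)]:
    e=onz(cm,u,v,98); print((e[:2]-tcp)@X,(e[:2]-tcp)@Y)
print(trace('wrist','stick')[0]['region'].sum())
```

```text
101.69551084705788 6.301267667008743
101.6803128608081 -9.30318441499121
30.420815822809384 6.348389237250038
30.363820364601313 -9.71677396106231
8786
```

Stick held with its tip about 101.5 mm ahead of the TCP. Raising it, then swinging over to the tray.

>>> carry_out --rows "0 0 40 0 10; 0 0 50 0 10; 0 0 20 0 10; 16.8 -46.8 0 -9.7 10; 16.8 -46.8 0 -9.7 10"

```text
t: 20.08
tcp_pos: [378.7, 172.9, 260.5]
tool_rot: [[0.272, 0.962, -0.001], [0.962, -0.272, -0.0], [-0.0, -0.001, -1.0]]
force: [1.9, -0.1, -0.7]
opening: 0.167
```

>>> carry_out --rows "16.8 -46.8 0 -9.7 10; 16.8 -46.8 0 -9.7 10; 16.8 -46.8 0 -9.7 10; 16.8 -46.8 0 -9.7 10; 16.8 -46.8 0 -9.7 10"

```text
t: 20.7
tcp_pos: [462.5, -61.7, 259.9]
tool_rot: [[0.902, 0.432, -0.002], [0.432, -0.902, 0.0], [-0.002, -0.001, -1.0]]
force: [0.4, 0.1, -1.0]
opening: 0.171
```

>>> carry_out --rows "16.8 -46.8 0 -9.7 10; 16.8 -46.8 0 -9.7 10; 16.6 -47.1 0 -10.4 10; 0 0 -50 0 10; 0 0 0 0 10"

```text
t: 21.32
tcp_pos: [509.5, -200.0, 206.3]
tool_rot: [[0.998, -0.068, -0.01], [-0.068, -0.998, 0.004], [-0.01, -0.004, -1.0]]
force: [-0.5, 0.6, -0.3]
opening: 0.166
```

Run:
```python
from look import *
look('wrist',{},{'stick':90},'w12.png')
s=sensors.read_state();print(s['tcp_pos'],s['tool_rot'][:,0].round(3),s['opening'],s['q'].round(2))
```

```text
stick 0.59 [281.1 267.7] [ 476.6 -195.6   90. ]
[ 512.6670324  -199.45169311  210.49583365] [ 0.998 -0.066 -0.003] 0.16993316461812957 [ 0.81  0.46 -0.62  1.87  0.33  0.92 -1.6 ]
```

View pics/w12.png

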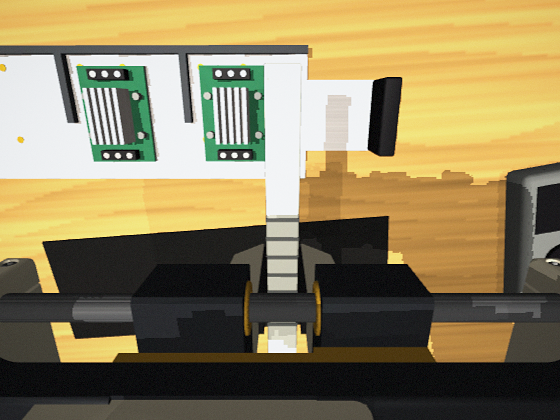

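>>> carry_out --rows "0 0 -40 0 10; 0 0 -40 0 10; 0 0 -30 0 10; 0 0 -10 0 10; 0 0 0 0 10"

```text
t: 22.05
tcp_pos: [513.9, -200.4, 92.2]
tool_rot: [[0.998, -0.067, 0.001], [-0.067, -0.998, -0.0], [0.001, 0.0, -1.0]]
force: [0.8, 0.2, -1.2]
opening: 0.172
```

Run:
```python
from look import *
look('wrist',{},{},'w13.png')
s=sensors.read_state();print(s['tcp_pos'],s['tool_rot'][:,0].round(3),s['force'])
```

```text
[ 514.25651496 -200.62145042   92.68854609] [ 0.998 -0.067  0.002] [ 0.24810615  0.02725707 -0.18193445]
```

View pics/w13.png

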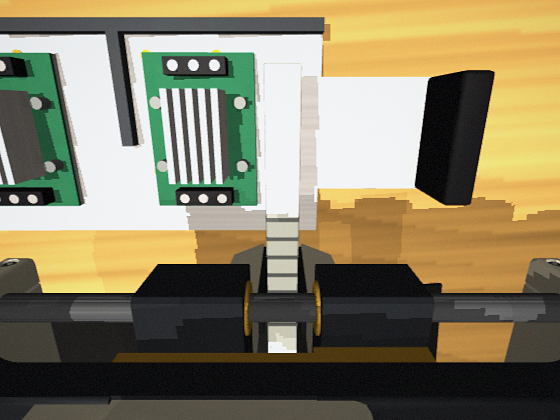

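The stick is clear of board B, with a gap at columns 256–265. Lowering it, then pushing along tray +y.

>>> carry_out --rows "0 0 -10 0 10; 0 0 -5 0 10; 0 0 0 0 10; 0.3 4 0 0 10; 0.3 4 0 0 10"

```text
t: 22.72
tcp_pos: [513.9, -192.4, 76.4]
tool_rot: [[0.998, -0.068, 0.0], [-0.068, -0.998, -0.0], [0.0, 0.0, -1.0]]
force: [-0.0, 0.5, -1.3]
opening: 0.167
```

>>> carry_out --rows "0.2 2 0 0 10; 0.1 2 0 0 10; 0.1 2 0 0 10; 0.2 2 0 0 10; 0 0 0 0 10"

```text
t: 23.35
tcp_pos: [514.4, -184.4, 76.3]
tool_rot: [[0.998, -0.068, 0.0], [-0.068, -0.998, 0.0], [0.0, -0.0, -1.0]]
force: [-0.1, 0.4, 0.5]
opening: 0.168
```

Run:
```python
from look import *
look('wrist',{},{},'w14.png')
s=sensors.read_state();print(s['tcp_pos'],s['tool_rot'][:,0].round(3),s['force'])
```

```text
[ 514.43330835 -184.45772061   76.24708114] [ 0.998 -0.068  0.   ] [-0.53617552 -0.59586045 -0.07125241]
```

View pics/w14.png

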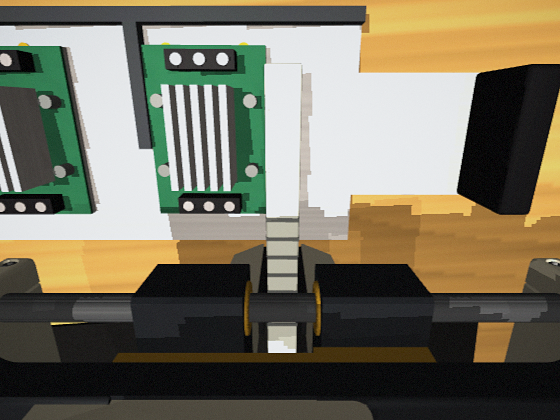

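>>> carry_out --rows "0 0.7 0 0 10; 0.1 0.7 0 0 10; 0 0.6 0 0 10; 0 0 0 0 10; 0 0 0 0 10"

```text
t: 24.02
tcp_pos: [514.1, -183.6, 76.2]
tool_rot: [[0.998, -0.069, -0.0], [-0.069, -0.998, -0.001], [-0.0, 0.001, -1.0]]
force: [-0.7, -4.1, -0.2]
opening: 0.167
```

Run:
```python
from look import *
look('wrist',{},{},'w15.png')
L=np.load('last.npz'); save('w15z.png',L['p'][0:260,60:380],2.4)
s=sensors.read_state();print(s['tcp_pos'],s['tool_rot'][:,0].round(3),s['force'])
```

```text
[ 514.14360169 -183.42875076   76.21592597] [ 0.998 -0.069 -0.   ] [-1.32791857 -3.71766402 -0.09588476]
```

View pics/w15z.png

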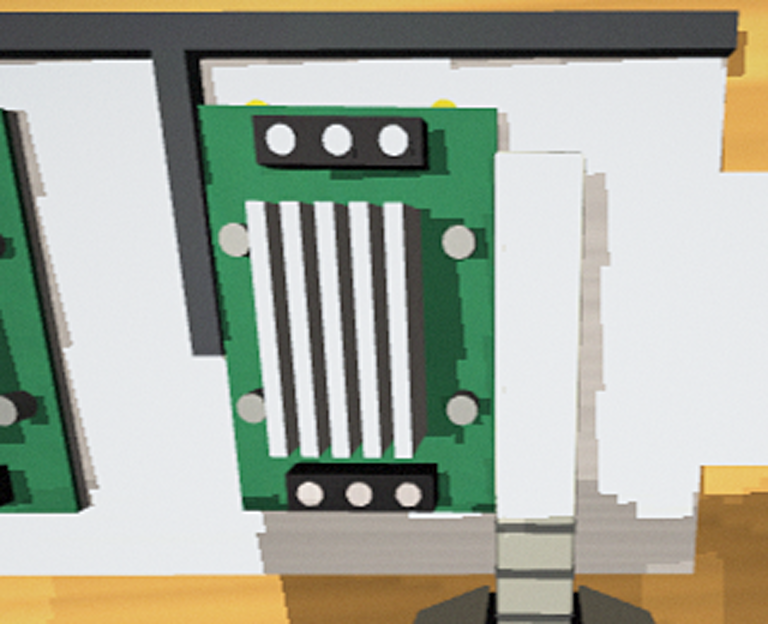

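Reaction of about 4 N: board B has reached its cross stop. Backing off and going round for the rail push with the stick's end.

>>> carry_out --rows "-0.5 -6 0 0 10; 0 -2 20 0 10; 0 0 25 0 10; -25 10 0 0 10; -30 20 0 0 10"

```text
t: 24.7
tcp_pos: [459.7, -160.4, 122.9]
tool_rot: [[0.998, -0.068, 0.003], [-0.068, -0.998, -0.0], [0.003, 0.0, -1.0]]
force: [0.9, 0.6, -0.9]
opening: 0.171
```

>>> carry_out --rows "-22 18.5 0 0 10; 0 0 0 0 10; 0 0 -20 0 10; 0 0 -25 0 10; 0 0 0 0 10"

```text
t: 25.32
tcp_pos: [437.0, -141.9, 75.8]
tool_rot: [[0.998, -0.067, -0.001], [-0.067, -0.998, 0.001], [-0.001, -0.001, -1.0]]
force: [0.5, -0.5, -0.3]
opening: 0.167
```

Run:
```python
from look import *
look('wrist',{},{},'w16.png')
s=sensors.read_state();print(s['tcp_pos'],s['tool_rot'][:,0].round(3),s['force'])
```

```text
[ 437.56634987 -142.01085191   76.5023124 ] [ 0.998 -0.067 -0.   ] [0.99479881 0.34510826 0.07684684]
```

View pics/w16.png

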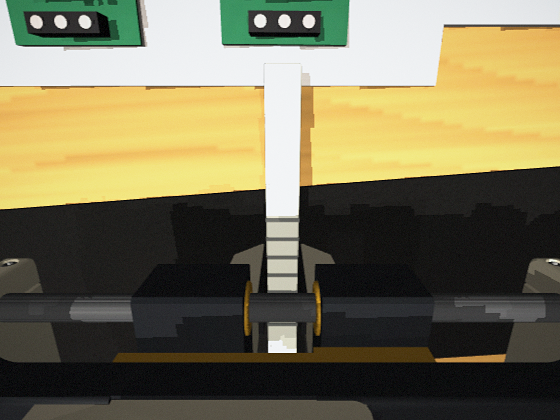

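The tip at (283,63) is centred on the board edge (219–349). Pushing toward the rail.

>>> carry_out --rows "4 -0.3 0 0 10; 3 -0.2 0 0 10; 3 -0.2 0 0 10; 3 -0.2 0 0 10; 1 -0.1 0 0 10"

```text
t: 26.0
tcp_pos: [450.9, -143.3, 76.2]
tool_rot: [[0.998, -0.068, -0.0], [-0.068, -0.998, -0.0], [-0.0, 0.0, -1.0]]
force: [-1.2, -0.3, 0.2]
opening: 0.164
```

>>> carry_out --rows "0.7 0 0 0 10; 0.7 -0.1 0 0 10; 0.7 0 0 0 10; 0.5 0 0 0 10; 0 0 0 0 10"

```text
t: 26.62
tcp_pos: [453.6, -143.3, 76.2]
tool_rot: [[0.998, -0.068, 0.0], [-0.068, -0.998, -0.0], [0.0, 0.0, -1.0]]
force: [-1.3, -1.6, 0.5]
opening: 0.169
```

Run:
```python
from look import *
look('wrist',{},{},'w17.png')
s=sensors.read_state();print(s['tcp_pos'],s['tool_rot'][:,0].round(3),s['force'])
```

```text
[ 453.59575316 -143.31420605   76.23934353] [ 0.998 -0.068  0.   ] [-1.43465639  0.07151153  0.51340941]
```

>>> carry_out --rows "0.7 0 0 0 10; 0.6 -0.1 0 0 10; 0 0 0 0 10; 0 0 0 0 10; 0 0 0 0 10"

```text
t: 27.3
tcp_pos: [454.8, -143.4, 76.2]
tool_rot: [[0.998, -0.068, 0.0], [-0.068, -0.998, -0.0], [0.0, 0.0, -1.0]]
force: [-1.8, -0.2, -0.6]
opening: 0.173
```

Run:
```python
from look import *
look('wrist',{},{},'w17.png')
s=sensors.read_state();print(s['tcp_pos'],s['tool_rot'][:,0].round(3),s['force'])
```

```text
[ 454.79545962 -143.38287285   76.22006832] [ 0.998 -0.068 -0.   ] [-1.6635895  -0.04383541 -0.02142884]
```

View pics/w17.png

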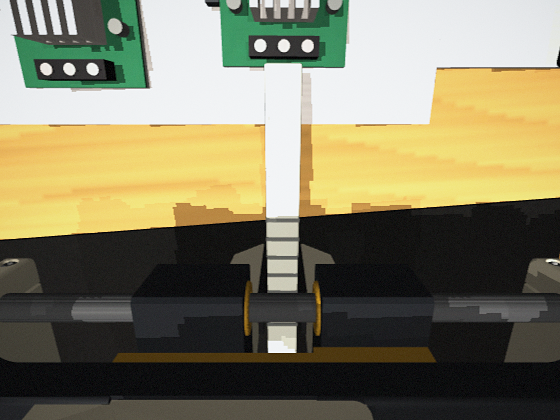

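>>> carry_out --rows "-5 0.3 0 0 10; -3 0.2 0 0 10; 0 0 20 0 10; 0 0 25 0 10; 25 15 0 0 10"

```text
t: 27.98
tcp_pos: [471.5, -129.7, 122.6]
tool_rot: [[0.997, -0.071, 0.001], [-0.071, -0.997, -0.002], [0.001, 0.002, -1.0]]
force: [0.4, 0.6, -0.9]
opening: 0.17
```

>>> carry_out --rows "25 15 0 0 10; 23.5 13.9 0 0 10; 0 0 0 0 10; 0 0 -25 0 10; 0 0 0 0 10"

```text
t: 28.6
tcp_pos: [518.1, -99.3, 94.8]
tool_rot: [[0.998, -0.068, -0.004], [-0.068, -0.998, 0.0], [-0.004, 0.0, -1.0]]
force: [-0.6, -0.3, -0.6]
opening: 0.169
```

Run:
```python
from look import *
look('wrist',{},{},'w18.png')
s=sensors.read_state();print(s['tcp_pos'],s['tool_rot'][:,0].round(3),s['force'])
```

```text
[518.89252623 -99.28245133  95.63255506] [ 0.998 -0.068 -0.003] [-0.0580805   0.60566847  0.21176086]
```

View pics/w18.png

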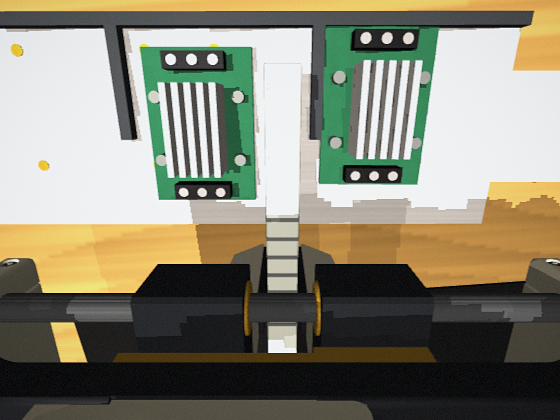

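Board B now sits flush against the rail. The stick is between board A (edge at column 255) and the cross stop (column 312). Lowering and pushing.

>>> carry_out --rows "0 0 -10 0 10; 0 0 -10 0 10; 0 0 0 0 10; 0.3 4 0 0 10; 0.2 3 0 0 10"

```text
t: 29.28
tcp_pos: [521.1, -91.5, 76.5]
tool_rot: [[0.998, -0.068, 0.001], [-0.068, -0.998, 0.0], [0.001, -0.0, -1.0]]
force: [-0.6, -0.8, -1.1]
opening: 0.169
```

>>> carry_out --rows "0.2 3 0 0 10; 0.2 3 0 0 10; 0.1 2 0 0 10; 0.1 1 0 0 10; 0 0 0 0 10"

```text
t: 29.9
tcp_pos: [521.5, -82.9, 76.3]
tool_rot: [[0.998, -0.068, 0.0], [-0.068, -0.998, 0.0], [0.0, -0.0, -1.0]]
force: [-0.1, -0.9, -0.9]
opening: 0.164
```

>>> carry_out --rows "0 0.7 0 0 10; 0.1 0.7 0 0 10; 0 0 0 0 10; 0 0 0 0 10; 0 0 0 0 10"

```text
t: 30.52
tcp_pos: [521.5, -82.0, 76.2]
tool_rot: [[0.998, -0.068, -0.0], [-0.068, -0.998, -0.0], [-0.0, 0.0, -1.0]]
force: [-0.1, -3.2, 0.6]
opening: 0.171
```

Run:
```python
from look import *
look('wrist',{},{},'w19.png')
s=sensors.read_state();print(s['tcp_pos'],s['tool_rot'][:,0].round(3),s['force'])
```

```text
[521.46028099 -81.95048864  76.21902404] [ 0.998 -0.068 -0.   ] [-0.86952356 -3.2807295   0.71594795]
```

View pics/w19.png

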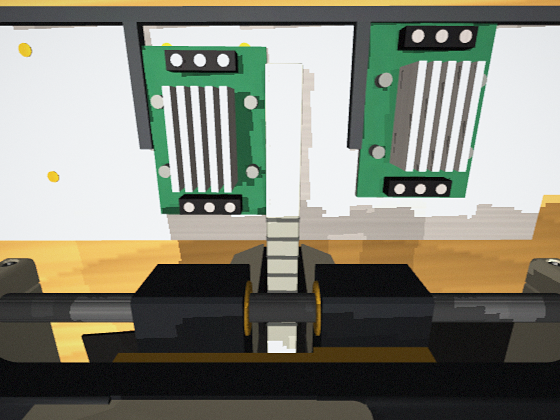

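>>> carry_out --rows "-0.5 -6 0 0 10; 0 -2 20 0 10; 0 0 25 0 10; -25 15 0 0 10; -30 20 0 0 10"

```text
t: 31.2
tcp_pos: [466.6, -54.2, 122.8]
tool_rot: [[0.998, -0.069, 0.003], [-0.069, -0.998, 0.0], [0.003, -0.0, -1.0]]
force: [0.1, 0.8, -0.0]
opening: 0.17
```

>>> carry_out --rows "-22.8 14.4 0 0 10; 0 0 0 0 10; 0 0 -20 0 10; 0 0 -25 0 10; 0 0 0 0 10"

```text
t: 31.82
tcp_pos: [443.2, -40.3, 75.8]
tool_rot: [[0.998, -0.068, -0.002], [-0.068, -0.998, 0.0], [-0.002, -0.0, -1.0]]
force: [0.1, -0.3, -0.6]
opening: 0.166
```

Run:
```python
from look import *
look('wrist',{},{},'w20.png')
s=sensors.read_state();print(s['tcp_pos'],s['tool_rot'][:,0].round(3),s['force'])
```

```text
[443.72721234 -40.13324551  76.48550577] [ 0.998 -0.068 -0.   ] [-0.15967938 -0.02956373 -0.05178469]
```

View pics/w20.png

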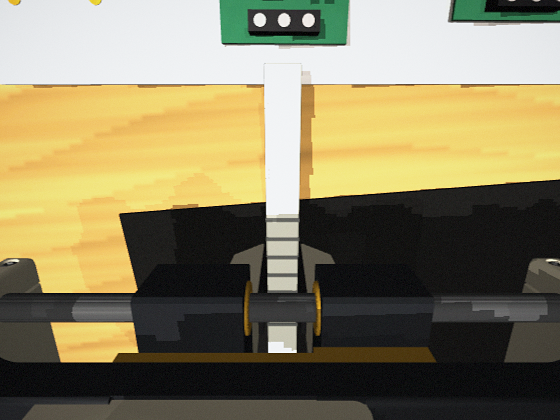

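>>> carry_out --rows "4 -0.3 0 0 10; 3 -0.2 0 0 10; 3 -0.2 0 0 10; 3 -0.2 0 0 10; 1 -0.1 0 0 10"

```text
t: 32.5
tcp_pos: [457.2, -41.3, 76.2]
tool_rot: [[0.998, -0.068, -0.0], [-0.068, -0.998, -0.0], [-0.0, 0.0, -1.0]]
force: [-1.6, 0.1, 0.2]
opening: 0.168
```

>>> carry_out --rows "0.7 0 0 0 10; 0.7 -0.1 0 0 10; 0.7 0 0 0 10; 0.7 0 0 0 10; 0 0 0 0 10"

```text
t: 33.12
tcp_pos: [460.1, -41.3, 76.2]
tool_rot: [[0.998, -0.068, 0.0], [-0.068, -0.998, -0.0], [0.0, 0.0, -1.0]]
force: [-1.1, -1.5, -0.6]
opening: 0.169
```

>>> carry_out --rows "0.7 0 0 0 10; 0.4 -0.1 0 0 10; 0 0 0 0 10; 0 0 0 0 10; 0 0 0 0 10"

```text
t: 33.75
tcp_pos: [461.2, -41.4, 76.2]
tool_rot: [[0.998, -0.068, 0.0], [-0.068, -0.998, 0.0], [0.0, -0.0, -1.0]]
force: [-0.6, 0.2, -0.1]
opening: 0.167
```

>>> carry_out --rows "-5 0.3 0 0 10; -3 0.2 0 0 10; 0 0 20 0 10; 0 0 25 0 10; 0 0 50 0 10"

```text
t: 34.38
tcp_pos: [451.7, -40.7, 170.9]
tool_rot: [[0.998, -0.067, -0.003], [-0.067, -0.998, 0.001], [-0.004, -0.001, -1.0]]
force: [1.2, -1.1, 0.2]
opening: 0.169
```

>>> carry_out --rows "20 -15 60 0 10; 25 -20 60 0 10; 20 -15 30 0 10; 0 0 10 0 10; 0 0 0 0 10"

```text
t: 35.0
tcp_pos: [514.6, -88.0, 323.7]
tool_rot: [[0.998, -0.067, -0.001], [-0.067, -0.998, 0.0], [-0.001, -0.0, -1.0]]
force: [0.0, 0.4, -1.6]
opening: 0.169
```

Run:
```python
from boards import *
boards('b2.png',[589,-70,-6.8])
L=np.load('last.npz'); save('w21.png',L['p'],1.4)
print(sensors.read_state()['tcp_pos'])
```

```text
tray 590.7 -69.0 yaw -3.7 cost 0.929
board in tray [  7.6 -83. ] [56.2 78.4] -0.23 0.73 ext x [-31.6  46.9] y [-110.7  -55. ]
board in tray [ 7.4 23.4] [47.5 79.7] -0.64 0.59 ext x [-32.3  47.3] y [-0.6 46.9]
[513.79489262 -87.81791309 322.47749333]
```

View pics/b2.png

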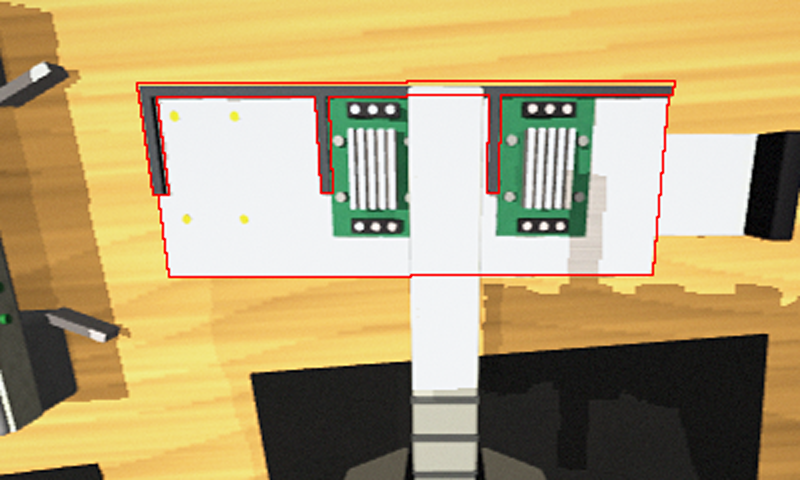

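The stick biases this fit. I'll shift sideways so it doesn't cover the tray.

>>> carry_out --rows "2 -35 0 0 10; 2 -35 0 0 10; 2 -35 0 0 10; 2 -30 0 0 10; 0 0 0 0 10"

```text
t: 35.72
tcp_pos: [521.8, -226.0, 321.9]
tool_rot: [[0.997, -0.072, -0.003], [-0.072, -0.997, 0.001], [-0.003, -0.001, -1.0]]
force: [-0.2, 1.1, -0.3]
opening: 0.167
```

Run:
```python
from boards import *
boards('b3.png',[589,-70,-6.8])
L=np.load('last.npz'); save('w22.png',L['p'][20:180,20:340],2.4)
print(sensors.read_state()['tcp_pos'])
```

```text
tray 589.9 -68.5 yaw -3.79 cost 1.27
board in tray [  9.1 -83.5] [56.4 78.9] -0.55 0.93 ext x [-30.4  48.6] y [-111.5  -55.6]
board in tray [ 8.6 18.2] [57.3 78.9] -0.4 0.63 ext x [-31.   48.2] y [-10.3  46.7]
[ 522.56175927 -222.48974955  322.60988772]
```

View pics/b3.png

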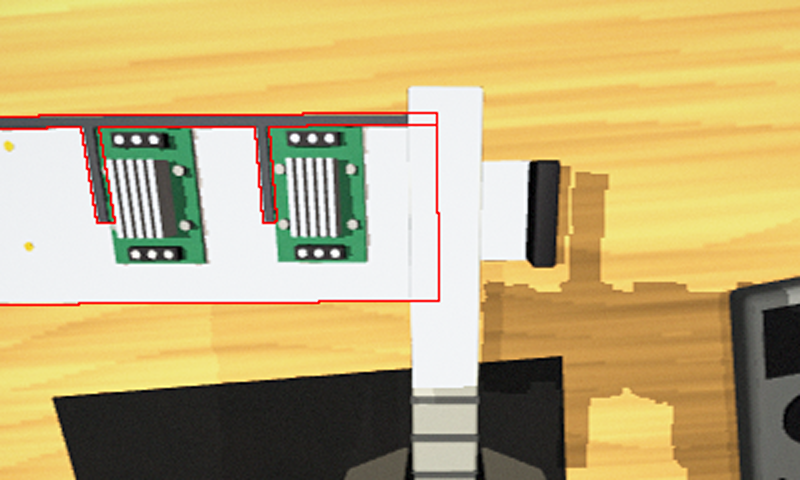

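View pics/w22.png

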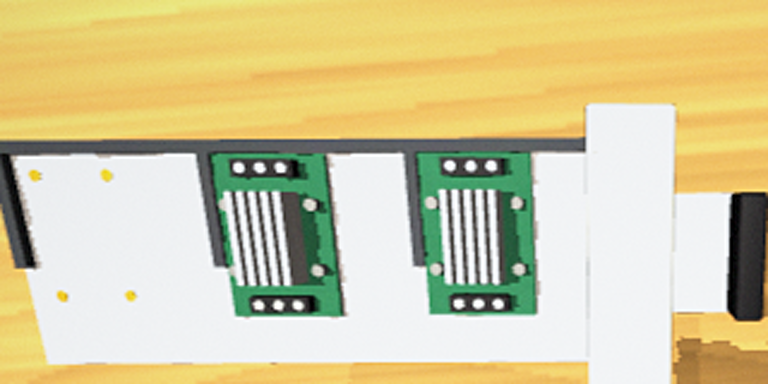

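```bash
python3 - <<'E'
import trayfit
from trayfit import *
import re
src=open('trayfit.py').read()
src=src.replace("def fit(cm,p,x0,mask_out=None):","def fit(cm,p,x0,mask_out=None):\n    ex=mask_out if mask_out is not None else np.zeros(p.shape[:2],bool)").replace("np.ones((13,13)))>0","np.ones((13,13)))>0; roi&=~ex")
open('trayfit.py','w').write(src)
b=open('boards.py').read()
b=b.replace("def boards(img,x0):","def boards(img,x0,ex=None):").replace("fit(cm,q,x0)","fit(cm,q,x0,ex)")
open('boards.py','w').write(b)
E
python3 - <<'E'
from boards import *
ex=np.zeros((420,560),bool); ex[:,258:]=True
boards('b4.png',[589,-70,-6.8],ex)
E
```

```text
tray 590.2 -68.6 yaw -3.95 cost 0.408
board in tray [ 8.3 18.2] [79.1 57.5] 0.0 0.82 ext x [-31.3  47.8] y [-10.2  46.7]
board in tray [  8.3 -83.4] [56.3 79.3] -0.25 0.55 ext x [-31.2  47.9] y [-111.4  -55.5]
```

View pics/b4.png

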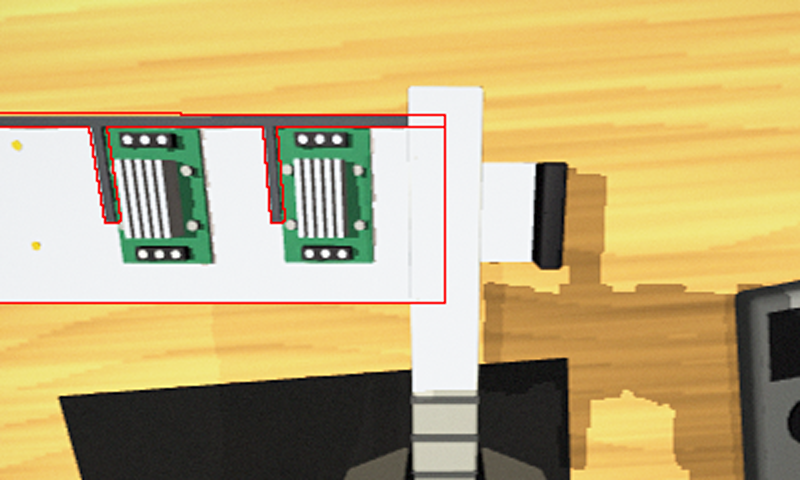

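The push forces toward the rail never rose clearly, and the fit puts the boards about 1 mm short of it. I'll repeat both rail pushes until the force rises.

>>> carry_out --rows "-25 27 -50 0 10; -25 27 -50 0 10; -25 27 -50 0 10; 0 0 -40 0 10; 0 0 0 0 10"

```text
t: 36.55
tcp_pos: [446.1, -140.6, 132.1]
tool_rot: [[0.998, -0.065, -0.005], [-0.065, -0.998, 0.003], [-0.006, -0.002, -1.0]]
force: [-0.0, -1.3, -0.8]
opening: 0.167
```

Run:
```python
from look import *
s=sensors.read_state();print(s['tcp_pos'],s['tool_rot'][:,0].round(3),s['force'])
```

```text
[ 446.10296957 -140.64990051  132.10931909] [ 0.998 -0.065 -0.006] [-0.00541765 -1.25480052 -0.8475266 ]
```

>>> carry_out --rows "-2 0 -20 0 10; 0 0 -15 0 10; 0 0 0 0 10; 0 0 0 0 10; 0 0 0 0 10"

```text
t: 37.17
tcp_pos: [446.9, -142.9, 99.8]
tool_rot: [[0.998, -0.068, 0.001], [-0.068, -0.998, -0.001], [0.001, 0.0, -1.0]]
force: [-0.1, 0.8, 0.2]
opening: 0.171
```

Run:
```python
from look import *
look('wrist',{},{},'w23.png')
s=sensors.read_state();print(s['tcp_pos'],s['tool_rot'][:,0].round(3),s['force'])
```

```text
[ 446.81634122 -142.8639104    99.70015805] [ 0.998 -0.068  0.001] [-0.31474519 -0.18188069 -0.8536329 ]
```

View pics/w23.png

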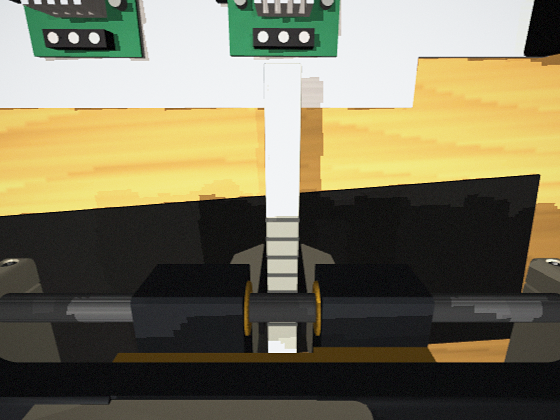

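>>> carry_out --rows "0 0 -15 0 10; 0 0 -8.5 0 10; 3 -0.2 0 0 10; 3 -0.2 0 0 10; 1.5 -0.1 0 0 10"

```text
t: 37.85
tcp_pos: [454.5, -143.1, 75.7]
tool_rot: [[0.998, -0.068, 0.001], [-0.068, -0.998, -0.0], [0.001, -0.0, -1.0]]
force: [0.1, 0.6, -0.2]
opening: 0.172
```

>>> carry_out --rows "0.5 0 0 0 10; 0.7 -0.1 0 0 10; 0.5 0 0 0 10; 0 0 0 0 10; 0 0 0 0 10"

```text
t: 38.48
tcp_pos: [454.9, -143.3, 75.4]
tool_rot: [[0.998, -0.068, -0.001], [-0.068, -0.998, 0.0], [-0.001, 0.0, -1.0]]
force: [-2.9, 0.2, 1.5]
opening: 0.166
```

Run:
```python
from look import *
look('wrist',{},{},'w24.png')
s=sensors.read_state();print(s['tcp_pos'],s['force'],s['joint_efforts'].round(2))
```

```text
[ 454.89692256 -143.2746542    75.40501   ] [-3.36119497  0.09514244  0.24502811] [ -0.32 -47.03  -6.99 -17.3    0.16  -1.08  -0.  ]
```

>>> carry_out --rows "0.6 0 0 0 10; 0.6 -0.1 0 0 10; 0 0 0 0 10; 0 0 0 0 10; 0 0 0 0 10"

```text
t: 39.15
tcp_pos: [455.6, -143.4, 75.2]
tool_rot: [[0.998, -0.068, -0.002], [-0.068, -0.998, -0.0], [-0.002, 0.0, -1.0]]
force: [-6.2, 0.1, 0.6]
opening: 0.17
```

Force rose to 6 N, so board B is hard on its rail. Doing the same for board A.

>>> carry_out --rows "-5 0.3 0 0 10; -4 0.2 0 0 10; 0 0 20 0 10; 0 0 25 0 10; 2 34 0 0 10"

```text
t: 39.78
tcp_pos: [451.6, -111.5, 122.4]
tool_rot: [[0.997, -0.074, 0.005], [-0.074, -0.997, -0.003], [0.005, 0.002, -1.0]]
force: [0.1, 0.3, -0.2]
opening: 0.171
```

>>> carry_out --rows "2 34 0 0 10; 2.5 34 0 0 10; 0 0 0 0 10; 0 0 -20 0 10; 0 0 -15 0 10"

```text
t: 40.4
tcp_pos: [454.4, -41.9, 85.0]
tool_rot: [[0.998, -0.069, 0.001], [-0.069, -0.998, -0.001], [0.001, 0.001, -1.0]]
force: [-0.3, 0.1, -0.8]
opening: 0.166
```

>>> carry_out --rows "0 0 -9 0 10; 0 0 0 0 10; 0 0 0 0 10; 3 -0.2 0 0 10; 3 -0.2 0 0 10"

```text
t: 41.02
tcp_pos: [460.8, -41.4, 77.0]
tool_rot: [[0.998, -0.068, 0.001], [-0.068, -0.998, -0.0], [0.001, 0.0, -1.0]]
force: [-0.0, 0.4, -0.6]
opening: 0.168
```

Run:
```python
from look import *
look('wrist',{},{},'w25.png')
s=sensors.read_state();print(s['tcp_pos'],s['force'])
```

```text
[461.35296898 -41.41847137  76.98895089] [ 0.34277189  0.31099127 -0.40083913]
```

View pics/w25.png

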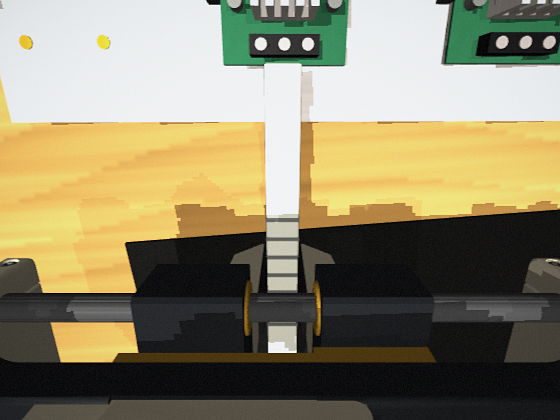

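>>> carry_out --rows "0.6 0 0 0 10; 0.6 -0.1 0 0 10; 0.5 0 0 0 10; 0 0 0 0 10; 0 0 0 0 10"

```text
t: 41.7
tcp_pos: [461.7, -41.4, 76.5]
tool_rot: [[0.998, -0.068, -0.0], [-0.068, -0.998, -0.0], [-0.0, 0.0, -1.0]]
force: [-1.2, -0.5, -0.9]
opening: 0.17
```

>>> carry_out --rows "0.6 0 0 0 10; 0.4 -0.1 0 0 10; 0 0 0 0 10; 0 0 0 0 10; 0 0 0 0 10"

```text
t: 42.32
tcp_pos: [462.3, -41.5, 76.4]
tool_rot: [[0.998, -0.068, -0.001], [-0.068, -0.998, -0.0], [-0.001, 0.0, -1.0]]
force: [-4.1, 0.4, 0.6]
opening: 0.17
```

Contact force of 4 N on board A too. Backing off, then checking the seating from a clear viewpoint.

>>> carry_out --rows "-5 0.3 0 0 10; -4 0.2 0 0 10; 0 0 20 0 10; 0 0 40 0 10; 10 20 60 0 10"

```text
t: 42.95
tcp_pos: [462.4, -22.7, 195.3]
tool_rot: [[0.997, -0.071, -0.003], [-0.071, -0.998, -0.0], [-0.003, 0.0, -1.0]]
force: [0.8, -1.3, 0.7]
opening: 0.17
```

>>> carry_out --rows "15 40 50 0 10; 20 45 50 0 10; 20 45 20 0 10; 0 0 0 0 10; 0 0 0 0 10"

```text
t: 43.58
tcp_pos: [515.4, 101.2, 306.7]
tool_rot: [[0.998, -0.067, -0.0], [-0.067, -0.998, -0.001], [-0.0, 0.001, -1.0]]
force: [0.8, -0.9, -1.3]
opening: 0.171
```

Run:
```python
from boards import *
ex=np.zeros((420,560),bool); ex[:,:306]=True
boards('b5.png',[590,-70,-6.8],ex)
L=np.load('last.npz'); save('w26.png',L['p'],1.4)
print(sensors.read_state()['tcp_pos'])
```

```text
tray 590.2 -68.3 yaw -3.46 cost 0.534
board in tray [  8.1 -83.9] [57.3 79. ] -0.48 0.84 ext x [-31.5  47.8] y [-111.7  -55.5]
board in tray [ 9.  18.3] [56.1 79. ] -0.48 0.65 ext x [-30.5  48.6] y [-9.4 46. ]
[515.07459559  99.99763846 306.14776889]
```

View pics/w26.png

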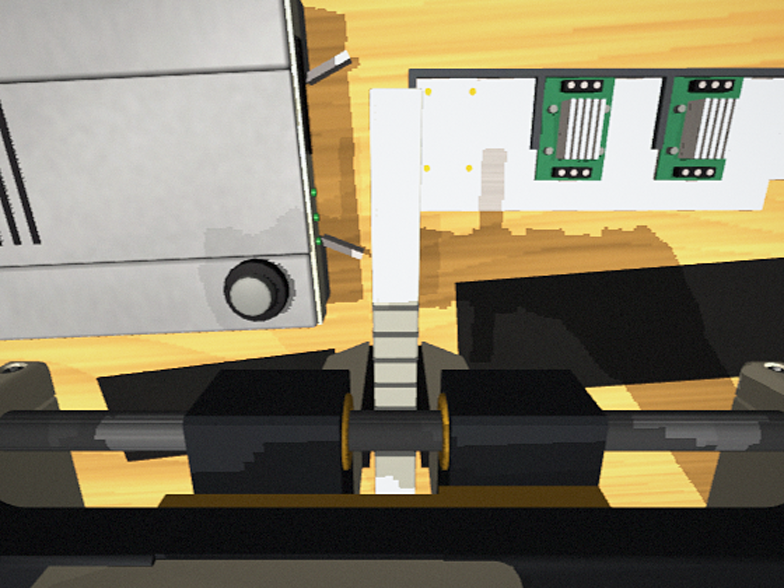

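Both boards look flush in their nests. Returning the stick to its mat.

>>> carry_out --rows "-15.8 18 0 9.7 10; -15.8 18 0 9.7 10; -15.8 18 0 9.7 10; -15.8 18 0 9.7 10; -15.8 18 0 9.7 10"

```text
t: 44.3
tcp_pos: [436.1, 190.5, 306.4]
tool_rot: [[0.71, 0.704, -0.001], [0.704, -0.71, -0.001], [-0.001, 0.0, -1.0]]
force: [-0.5, -0.2, -1.2]
opening: 0.171
```

>>> carry_out --rows "-15.8 18 0 9.7 10; -15.8 18 0 9.7 10; -15.8 18 0 9.7 10; -15.8 18 0 9.7 10; -15.3 20 0 10.1 10"

```text
t: 44.92
tcp_pos: [358.1, 282.4, 306.4]
tool_rot: [[-0.064, 0.998, -0.0], [0.998, 0.064, -0.002], [-0.002, -0.001, -1.0]]
force: [0.9, 0.5, -1.2]
opening: 0.168
```

>>> carry_out --rows "0 0 -50 0 10; 0 0 -50 0 10; 0 0 -50 0 10; 0 0 -20 0 10; 0 0 0 0 10"

```text
t: 45.55
tcp_pos: [357.3, 281.7, 135.4]
tool_rot: [[-0.06, 0.998, -0.004], [0.998, 0.06, -0.003], [-0.002, -0.004, -1.0]]
force: [-0.8, -0.4, -0.8]
opening: 0.166
```

Run:
```python
from look import *
look('wrist',{'stick_mat':2},{'stick':75,'stick_mat':0},'w27.png')
s=sensors.read_state();print(s['tcp_pos'],s['tool_rot'][:,0].round(3))
```

```text
stick_mat 0.59 [300. 139.] 24243 (array([356.1, 285.1]), array([239.3, 100.2]), -86.42)
stick 0.82 [283.8 266.9] [357.3 282.2  75. ]
[359.07319559 283.72905543 138.1815009 ] [-0.06   0.998  0.001]
```

View pics/w27.png

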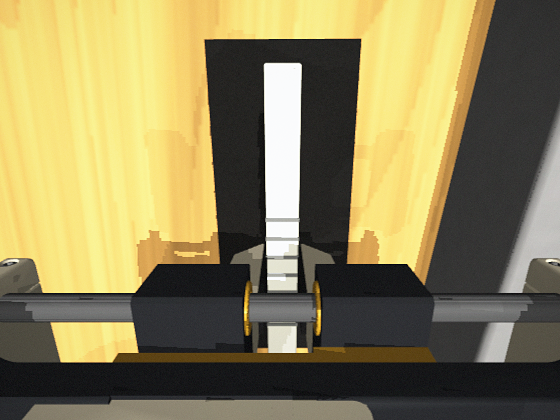

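>>> carry_out --rows "0 0 -25 0 10; 0 0 -20 0 10; 0 0 -15 0 10; 0 0 -4 0 10; 0 0 0 0 10"

```text
t: 46.38
tcp_pos: [358.5, 283.9, 73.5]
tool_rot: [[-0.061, 0.998, 0.0], [0.998, 0.061, 0.0], [0.0, 0.0, -1.0]]
force: [0.1, 0.2, -0.3]
opening: 0.173
```

Run:
```python
from look import *
s=sensors.read_state();print(s['tcp_pos'],s['force'])
```

```text
[358.45495203 283.87493889  73.50379846] [ 0.10189946  0.23450699 -0.25029302]
```

>>> carry_out --rows "0 0 -1.2 0 10; 0 0 -0.8 0 10; 0 0 0 0 10; 0 0 0 0 30; 0 0 0 0 60"

```text
t: 47.0
tcp_pos: [358.3, 283.7, 71.3]
tool_rot: [[-0.061, 0.998, 0.0], [0.998, 0.061, 0.0], [0.0, 0.0, -1.0]]
force: [-0.4, -0.7, -1.3]
opening: 0.338
```

>>> carry_out --rows "0 0 0 0 60; 0 0 0 0 60; 0 0 0 0 60; 0 0 30 0 60; 0 0 50 0 60"

```text
t: 47.62
tcp_pos: [357.3, 283.0, 151.0]
tool_rot: [[-0.062, 0.998, -0.003], [0.998, 0.062, -0.001], [-0.001, -0.003, -1.0]]
force: [0.7, 0.0, 0.6]
opening: 0.651
```

Run:
```python
from look import *
look('wrist',{'stick':18,'stick_mat':2},{'stick':10,'stick_mat':0},'w28.png')
s=sensors.read_state();print(s['tcp_pos'],s['force'],s['opening'])
```

```text
stick 0.65 [284. 181.] 4900 (array([357.4, 284.2]), array([198.8,  16.2]), -87.02)
stick_mat 0.96 [272. 164.] 28725 (array([355.7, 285.1]), array([239.8, 101. ]), -86.56)
stick 0.79 [283.5 216.5] [357.3 283.7  10. ]
stick_mat 0.65 [283.9 211. ] [357.5 284.8  -0. ]
[358.39684528 283.12140672 151.00184803] [-1.10890486 -0.18201961  0.05236966] 0.6528063614448115
```

View pics/w28.png

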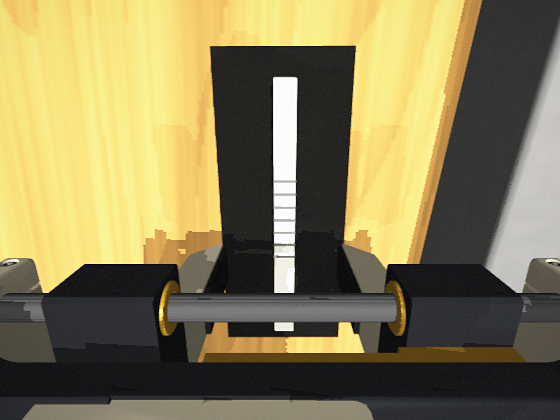

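The stick lies centred on its mat. Next I'll measure the station and tray poses.

>>> carry_out --rows "0 0 60 0 91; 0 0 60 0 91; 20 -20 50 0 91; 40 -40 0 0 91; 40 -50 0 -3.5 91"

```text
t: 48.5
tcp_pos: [458.3, 173.8, 321.0]
tool_rot: [[-0.0, 1.0, 0.001], [1.0, 0.0, -0.0], [-0.0, 0.001, -1.0]]
force: [1.0, 0.1, -0.5]
opening: 0.992
```

>>> carry_out --rows "40 -60 20 0 91; 40 -60 10 0 91; 10 -10 0 0 91; 0 0 0 0 91; 0 0 0 0 91"

```text
t: 49.12
tcp_pos: [533.8, 65.2, 345.8]
tool_rot: [[-0.003, 1.0, -0.002], [1.0, 0.003, 0.001], [0.001, -0.002, -1.0]]
force: [-0.4, 0.6, 0.1]
opening: 0.991
```

Run:
```python
from look import *
look('wrist',{'station':82},{'station_mouth':0,'start_top':90,'corner0':5},'w29.png')
s=sensors.read_state();print(s['tcp_pos'],s['force'],s['opening'])
```

```text
station 0.71 [340.  49.] 23092 (array([588.9, 188.2]), array([239.4, 115.8]), 0.1)
station 0.61 [455. 252.] 156 (array([744.4, -19.3]), array([37.9,  6.9]), 77.81)
start_top 0.64 [253.8  47.8] [504.5 202.5  90. ]
corner0 0.76 [371.  160.6] [653.7  76.9   5. ]
corner0 0.58 [357.6 229.5] [642.8 -23.7   5. ]
corner0 0.57 [351.4 292.4] [ 640.9 -128.6    5. ]
[534.5420387   64.29090097 346.56328028] [0.17722995 0.5158564  0.46600801] 0.991999418356371
```

View pics/w29.png

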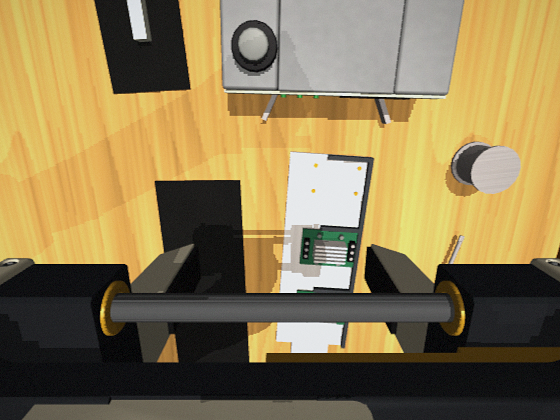

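```bash
cat > stn.py <<'E'
from look import *
def station(cm,d):
    P=cloud(cm,d); m=(d>0)&(P[...,2]>77)&(P[...,2]<86)&(P[...,0]>440)&(P[...,0]<740)&(P[...,1]>100)
    Q=P[m]; print('n',m.sum(),'z',np.median(Q[:,2]))
    xs=np.arange(490,700,5); fy=[np.percentile(Q[abs(Q[:,0]-x)<2.5,1],1) for x in xs]
    k=np.polyfit(xs,fy,1); r=np.array(fy)-np.polyval(k,xs); k=np.polyfit(xs[abs(r)<3],np.array(fy)[abs(r)<3],1)
    yaw=np.arctan(k[0])
    ys=np.arange(Q[:,1].min()+20,Q[:,1].max()-10,5)
    L=[np.percentile(Q[abs(Q[:,1]-y)<2.5,0],1) for y in ys]; Rr=[np.percentile(Q[abs(Q[:,1]-y)<2.5,0],99) for y in ys]
    print('front',np.polyval(k,[490,590,700]).round(1),'yaw',np.degrees(yaw).round(2)); print('L',np.round(L[:3]+L[-3:],1),np.polyfit(ys,L,1).round(3),'R',np.round(Rr[:3]+Rr[-3:],1),np.polyfit(ys,Rr,1).round(3),ys[[0,-1]].round())
E
python3 - <<'E'
from stn import *
L=np.load('last.npz'); cm={k:L[k] for k in('mtx','R','t')}; station(cm,L['d'])
p,d=snapshot('top'); cm=camera_model('top'); station(cm,d); 
for r in landmark_of('top','station_mouth')+landmark_of('top','start_top'): print(r['confidence'],np.round(r['at']),onz(cm,*r['at'],0).round(1))
E
```

```text
n 20470 z 82.1605227590874
front [161.9 159.8 157.6] yaw -1.18
L [472.  471.4 471.1 472.8 473.2 473.3] [2.80000e-02 4.66363e+02] R [704.6 704.8 705.2 706.  705.5 705.8] [1.90000e-02 7.01509e+02] [176. 236.]
n 5060 z 81.17597459714884
front [165.8 162.2 158.1] yaw -2.09
L [473.5 476.6 476.2 482.2 484.7 482.8] [2.6000e-02 4.7013e+02] R [704.9 705.  705.2 710.1 714.3 712.1] [1.90000e-02 7.02418e+02] [173. 478.]
0.51 [327. 201.] [588.6 -71.    0. ]
0.49 [340. 148.] [ 784.6 -118.     0. ]
0.44 [246. 217.] [522.8 212.1   0. ]
```

Run:
```python
from look import *
L=np.load('last.npz'); cm={k:L[k] for k in('mtx','R','t')}
P=cloud(cm,L['d']); 
m=(P[...,2]>14)&(P[...,2]<24)&(P[...,1]>100)&(P[...,1]<160)&(P[...,0]>480)&(P[...,0]<700)
Q=P[m]; print(m.sum())
for y in range(122,160,4):
    q=Q[abs(Q[:,1]-y)<2]; a=q[q[:,0]<588,0]; b=q[q[:,0]>588,0]
    if len(a)and len(b): print(y,a.min().round(1),a.max().round(1),b.min().round(1),b.max().round(1),'mid',((a.max()+b.min())/2).round(1),len(a),len(b))
m=(P[...,2]>3)&(P[...,2]<9)&(P[...,0]>500)&(P[...,0]<680)
save('w29z.png',L['p'][70:300,200:480],2.8)
```

```text
294
130 507.2 511.0 662.1 668.6 mid 586.6 6 18
134 505.8 513.4 659.6 668.0 mid 586.5 16 26
138 508.5 514.9 657.7 664.7 mid 586.3 16 19
142 509.7 517.3 656.3 663.9 mid 586.8 22 20
146 512.4 518.7 654.6 662.3 mid 586.7 16 28
150 513.7 520.0 653.2 659.6 mid 586.6 16 21
154 515.0 522.5 651.6 659.6 mid 587.0 22 21
158 517.5 523.7 651.4 657.6 mid 587.6 16 7
```

View pics/w29z.png

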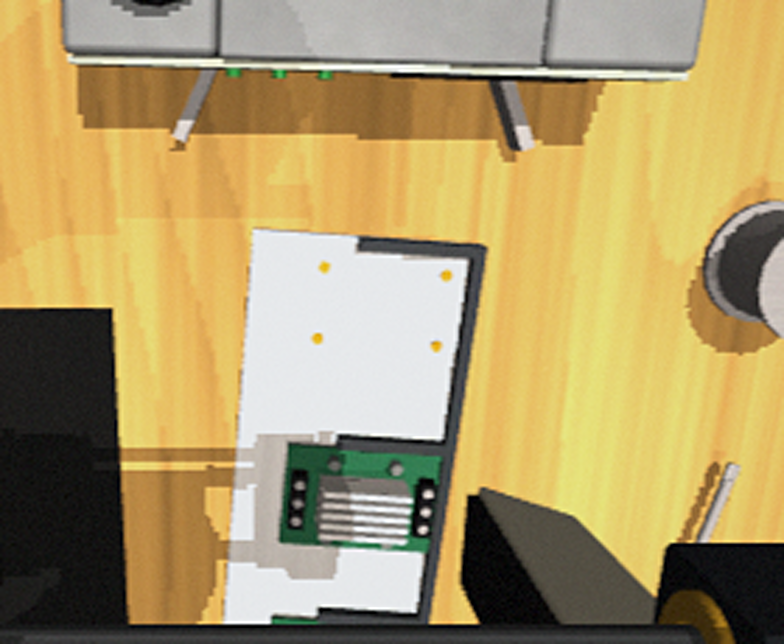

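Mouth centre is about (587,158.5), yaw about −1.3°. Moving over the tray tab, checking the seating on the way.

>>> carry_out --rows "8 -50 -10 -3.9 91; 8 -55 -10 0 91; 8 -55 -10 0 91; 8 -55 -10 0 91; 9 -50 -10 0 91"

```text
t: 50.15
tcp_pos: [576.1, -204.3, 296.2]
tool_rot: [[0.069, 0.998, 0.0], [0.998, -0.069, -0.001], [-0.0, 0.0, -1.0]]
force: [0.7, 0.7, 0.5]
opening: 0.988
```

>>> carry_out --rows "0 -20 -15 0 91; 0 0 -15 0 91; 0 0 0 0 91; 0 0 0 0 91; 0 0 0 0 91"

```text
t: 50.78
tcp_pos: [576.7, -220.3, 267.4]
tool_rot: [[0.066, 0.998, 0.001], [0.998, -0.066, -0.0], [-0.0, 0.001, -1.0]]
force: [1.1, 0.1, 0.3]
opening: 0.99
```

Run:
```python
from boards import *
ex=np.zeros((420,560),bool); ex[262:,:]=True
print(sensors.read_state()['tcp_pos'])
boards('b6.png',[590,-69,-6.8],ex)
L=np.load('last.npz'); save('w30.png',L['p'],1.4)
cm={k:L[k] for k in('mtx','R','t')}
for r in landmark_of('wrist','tray_tab'): print('tab',r['confidence'],np.round(r['at']),onz(cm,*r['at'],40))
```

```text
[ 576.6655684  -220.32725716  267.44290199]
tray 590.0 -69.0 yaw -3.9 cost 0.471
board in tray [8.7 8.7] [79.9 36.2] 0.08 0.91 ext x [-31.   48.5] y [-9.4 26.7]
board in tray [  9.  -83.5] [80.  55.2] 0.05 0.65 ext x [-30.6  48.6] y [-111.1  -55.9]
tab 0.95 [285. 247.] [ 575.07013845 -285.11405089   40.        ]
```

View pics/w30.png

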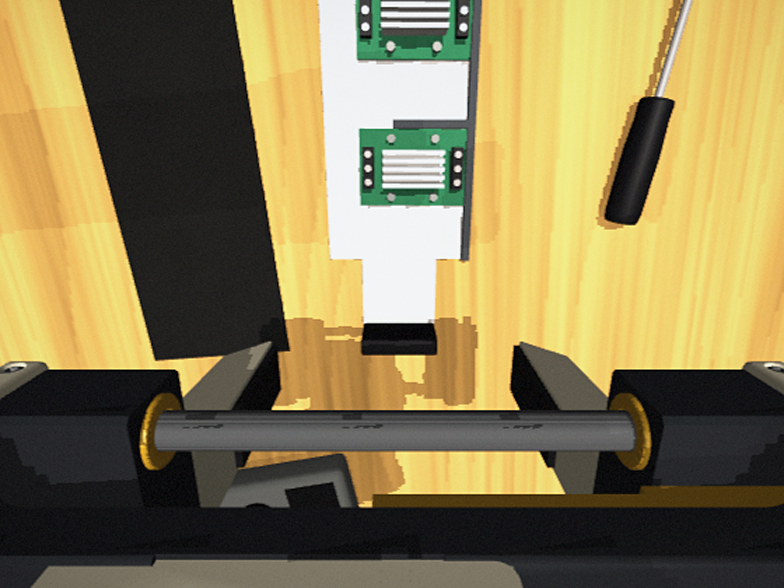

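Boards sit flush with rail and stops from this view too. Descending on the tab at (575,−285.5).

>>> carry_out --rows "-0.5 -33 -45 0 91; -0.5 -32 -45 0 91; 0 0 -50 0 91; 0 0 -30 0 91; 0 0 0 0 91"

```text
t: 51.55
tcp_pos: [573.4, -286.2, 94.0]
tool_rot: [[0.068, 0.998, -0.004], [0.998, -0.068, 0.002], [0.002, -0.004, -1.0]]
force: [-0.1, 0.0, 0.3]
opening: 0.99
```

Run:
```python
from look import *
look('wrist',{},{},'w31.png')
print(sensors.read_state()['tcp_pos'])
```

```text
[ 574.86301505 -286.38891503   96.10988212]
```

View pics/w31.png

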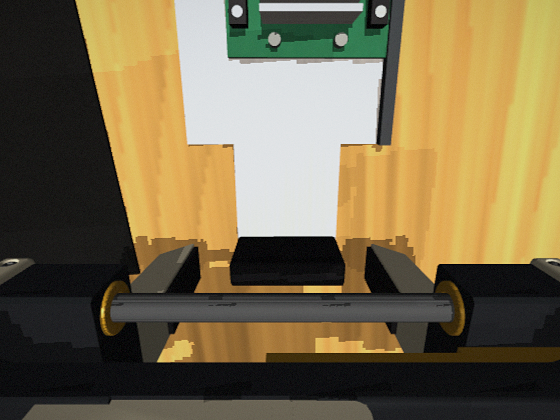

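>>> carry_out --rows "1.5 0 -10 0 91; 0 0 -8 0 91; 0 0 0 0 75; 0 0 0 0 70; 0 0 0 0 66" --newtons 15

```text
t: 52.22
tcp_pos: [576.8, -286.9, 78.9]
tool_rot: [[0.068, 0.998, 0.001], [0.998, -0.068, -0.0], [-0.0, 0.001, -1.0]]
force: [0.3, -0.4, 0.1]
opening: 0.735
```

>>> carry_out --rows "0 0 0 0 64; 0 0 0 0 61; 0 0 0 0 50; 0 0 0 0 50; 0 0 0 0 50"

```text
t: 52.85
tcp_pos: [576.1, -286.8, 78.5]
tool_rot: [[0.068, 0.998, -0.001], [0.998, -0.068, -0.0], [-0.0, -0.001, -1.0]]
force: [-4.1, 0.4, 3.9]
opening: 0.656
```

Run:
```python
from look import *
look('wrist',{},{},'w32.png')
L=np.load('last.npz'); save('w32z.png',L['p'][0:240,150:450],2.6)
s=sensors.read_state();print(s['tcp_pos'],s['force'],s['opening']*91.8,s['tool_rot'][:,0])
```

```text
[ 576.0955888  -286.84367405   78.47814983] [-4.43981422  0.37335198  5.16888666] 60.11577066017487 [ 6.79424781e-02  9.97689227e-01 -1.62407206e-04]
```

View pics/w32z.png

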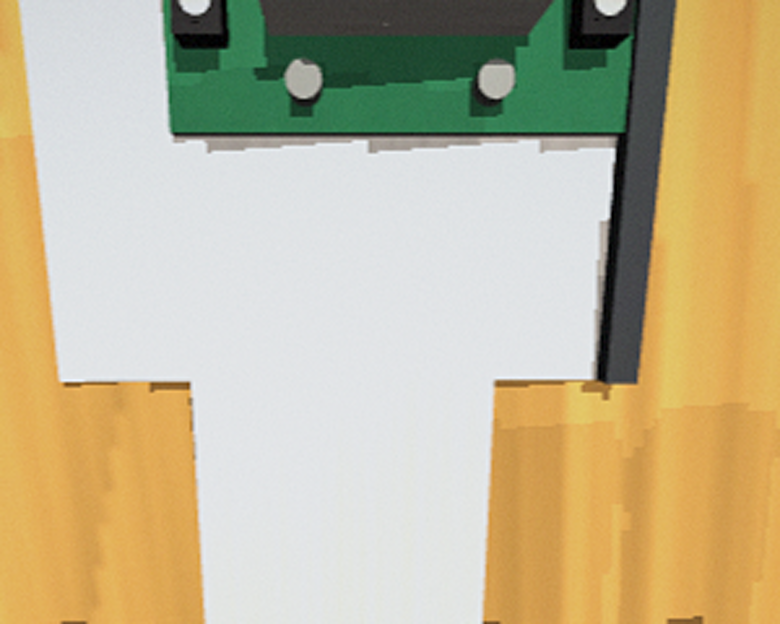

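Tab gripped (60 mm), board B flush. Aligning the tray with the slot slowly, correcting yaw by +2.6° along the way.

>>> carry_out --rows "0 0 0 0 50; 0.1 1 0 0.1 50; 0.1 2 0 0.2 50; 0.2 3 0 0.3 50; 0.2 4 0 0.3 50" --newtons 35

```text
t: 53.52
tcp_pos: [577.9, -277.6, 78.6]
tool_rot: [[0.053, 0.999, 0.002], [0.999, -0.053, -0.001], [-0.001, 0.002, -1.0]]
force: [1.1, -4.5, -0.1]
opening: 0.654
```

>>> carry_out --rows "0.2 4 0 0.4 50; 0.2 4 0 0.4 50; 0.2 4 0 0.4 50; 0.2 4 0 0.3 50; 0.1 3 0 0.2 50"

```text
t: 54.15
tcp_pos: [578.0, -257.6, 78.5]
tool_rot: [[0.022, 1.0, -0.0], [1.0, -0.022, -0.0], [-0.0, -0.0, -1.0]]
force: [1.1, -3.6, 0.7]
opening: 0.647
```

>>> carry_out --rows "0.1 2 0 0 50; 0 1 0 0 50; 0 1 0 0 50; 0 0 0 0 50; 0 0 0 0 50"

```text
t: 54.78
tcp_pos: [577.8, -254.2, 78.5]
tool_rot: [[0.023, 1.0, -0.001], [1.0, -0.023, -0.001], [-0.001, -0.001, -1.0]]
force: [-0.5, -4.3, 1.8]
opening: 0.652
```

Run:
```python
from boards import *
s=sensors.read_state();print(s['tcp_pos'],s['force'],s['opening']*91.8,np.degrees(np.arctan2(*s['tool_rot'][[1,0],0])))
p,d=snapshot('top'); cm=camera_model('top'); save('t2.png',p[140:260,180:440],3)
cmw=camera_model('wrist'); p,d=snapshot('wrist'); save('w33.png',p)
```

```text
[ 577.79392881 -254.2445214    78.48001997] [-0.51554054 -4.34170151  1.76513699] 59.83408624327183 88.70038931649134
```

View pics/t2.png

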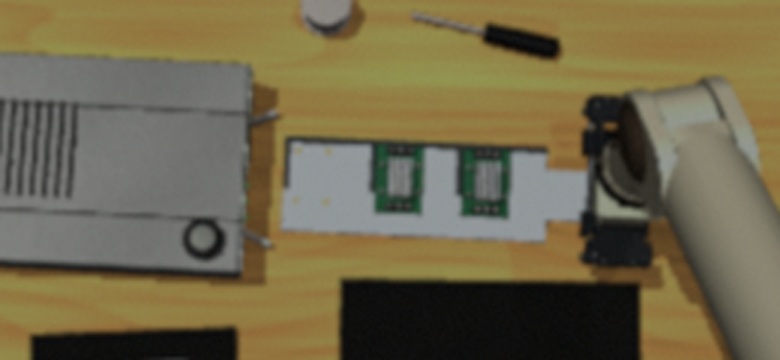

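View pics/w33.png

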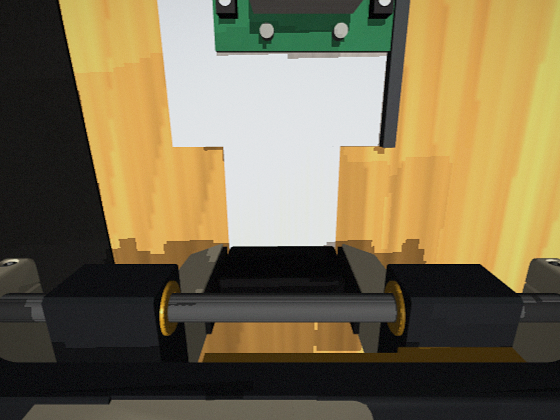

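Run:
```python
from look import *
cm=camera_model('top'); f=lambda u,v,z:onz(cm,180+u/3-.33,140+v/3-.33,z)[:2].round(1)
for n,u,v,z in [('rail lead corner',286,137,12),('lead -x corner',281,231,5),('trail -x',545,241,5),('trail rail',548,148,12),('cheek+',278,115,20),('cheek-',270,242,20)]: print(n,f(u,v,z))
```

```text
rail lead corner [638.2 114. ]
lead -x corner [527.1 116.9]
trail -x [ 523.1 -192.5]
trail rail [ 632.7 -195. ]
cheek+ [662.8 124. ]
cheek- [511.9 129. ]
```

>>> carry_out --rows "0.2 1 0 -0.1 50; 0.2 2 0 -0.2 50; 0.2 3 0 -0.1 50; 0.1 4 0 0 50; 0.1 4 0 0 50"

```text
t: 55.5
tcp_pos: [578.6, -240.4, 78.5]
tool_rot: [[0.03, 1.0, -0.001], [1.0, -0.03, -0.001], [-0.001, -0.001, -1.0]]
force: [0.2, -5.8, 1.4]
opening: 0.648
```

>>> carry_out --rows "0.1 4 0 0 50; 0.1 4 0 0 50; 0.1 4 0 0 50; 0.1 4 0 0 50; 0.1 4 0 0 50"

```text
t: 56.12
tcp_pos: [579.1, -220.3, 78.4]
tool_rot: [[0.03, 1.0, -0.001], [1.0, -0.03, -0.001], [-0.001, -0.001, -1.0]]
force: [-0.2, -4.9, 2.1]
opening: 0.651
```

>>> carry_out --rows "0.1 4 0 0 50; 0.1 3 0 0 50; 0 2 0 0 50; 0 1 0 0 50; 0 0 0 0 50"

```text
t: 56.75
tcp_pos: [579.3, -210.1, 78.5]
tool_rot: [[0.03, 1.0, -0.001], [1.0, -0.03, -0.0], [-0.001, -0.001, -1.0]]
force: [-0.6, -4.8, 2.4]
opening: 0.649
```

Run:
```python
from look import *
s=sensors.read_state();print(s['tcp_pos'],s['force'],s['opening']*91.8,np.degrees(np.arctan2(*s['tool_rot'][[1,0],0])))
p,d=snapshot('top'); save('t3.png',p[140:260,180:440],3)
```

```text
[ 579.31155978 -210.10859257   78.46459388] [-0.6250023  -4.75753505  2.44921014] 59.539776573204406 88.29850472169494
```

View pics/t3.png

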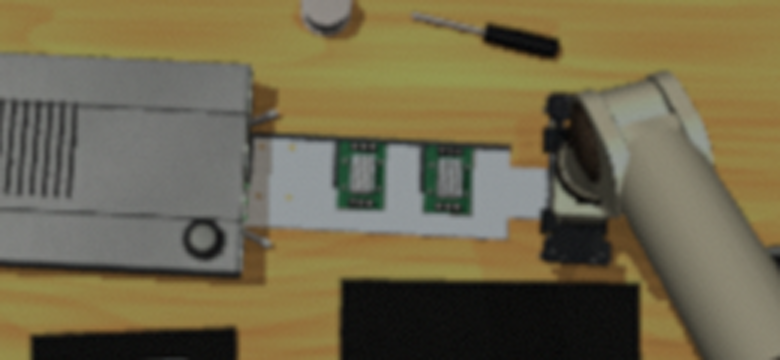

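The leading end is entering between the cheeks without a snag. Continuing.

>>> carry_out --rows "0 2 0 0 50; 0.1 4 0 0 50; 0.1 5 0 0 50; 0.1 6 0 0 50; 0.1 6 0 0 50"

```text
t: 57.42
tcp_pos: [579.7, -187.3, 78.4]
tool_rot: [[0.03, 1.0, -0.001], [1.0, -0.03, -0.001], [-0.001, -0.001, -1.0]]
force: [-0.6, -5.5, 2.4]
opening: 0.649
```

>>> carry_out --rows "0.2 6 0 0 50; 0.1 6 0 0 50; 0.1 6 0 0 50; 0.2 6 0 0 50; 0.1 6 0 0 50"

```text
t: 58.05
tcp_pos: [580.4, -157.3, 78.5]
tool_rot: [[0.03, 1.0, -0.001], [1.0, -0.03, -0.001], [-0.001, -0.001, -1.0]]
force: [0.8, -5.1, 2.4]
opening: 0.653
```

>>> carry_out --rows "0.2 6 0 0 50; 0.1 6 0 0 50; 0.1 6 0 0 50; 0.2 6 0 0 50; 0.1 6 0 0 50"

```text
t: 58.68
tcp_pos: [581.1, -127.4, 78.5]
tool_rot: [[0.03, 1.0, -0.001], [1.0, -0.03, -0.001], [-0.001, -0.001, -1.0]]
force: [-0.9, -5.5, 2.0]
opening: 0.647
```

>>> carry_out --rows "0.2 6 0 0 50; 0.1 6 0 0 50; 0.1 6 0 0 50; 0.2 6 0 0 50; 0.1 6 0 0 50"

```text
t: 59.3
tcp_pos: [581.8, -97.5, 78.5]
tool_rot: [[0.03, 1.0, -0.001], [1.0, -0.03, -0.001], [-0.001, -0.001, -1.0]]
force: [-0.4, -6.5, 3.2]
opening: 0.649
```

>>> carry_out --rows "0.1 6 0 0.1 50; 0.1 6 0 0 50; 0.1 6 0 0.1 50; 0.2 6 0 0 50; 0.1 6 0 0.1 50"

```text
t: 59.92
tcp_pos: [582.4, -67.5, 78.5]
tool_rot: [[0.025, 1.0, -0.001], [1.0, -0.025, -0.001], [-0.001, -0.001, -1.0]]
force: [0.0, -6.0, 3.1]
opening: 0.651
```

>>> carry_out --rows "0.1 6 0 0 50; 0.1 6 0 0 50; 0.1 6 0 0 50; 0.2 6 0 0 50; 0.1 6 0 0 50"

```text
t: 60.55
tcp_pos: [582.9, -37.7, 78.5]
tool_rot: [[0.025, 1.0, -0.001], [1.0, -0.025, -0.002], [-0.002, -0.001, -1.0]]
force: [-0.9, -6.1, 2.8]
opening: 0.653
```

>>> carry_out --rows "0.1 6 0 0 50; 0.1 6 0 0 50; 0.1 6 0 0 50; 0.2 6 0 0 50; 0.1 6 0 0 50"

```text
t: 61.18
tcp_pos: [583.5, -7.8, 78.5]
tool_rot: [[0.025, 1.0, -0.001], [1.0, -0.025, -0.002], [-0.002, -0.001, -1.0]]
force: [-0.5, -6.2, 3.1]
opening: 0.649
```

>>> carry_out --rows "0.1 6 0 0 50; 0.1 6 0 0 50; 0.1 6 0 0 50; 0.2 6 0 0 50; 0.1 6 0 0 50"

```text
t: 61.8
tcp_pos: [584.1, 22.0, 78.4]
tool_rot: [[0.025, 1.0, -0.001], [1.0, -0.025, -0.002], [-0.002, -0.001, -1.0]]
force: [-0.0, -6.8, 3.9]
opening: 0.649
```

>>> carry_out --rows "0.1 6 0 0 50; 0.1 6 0 0 50; 0.1 6 0 0 50; 0.2 5 0 0 50; 0.1 4 0 0 50"

```text
t: 62.42
tcp_pos: [584.6, 49.1, 78.4]
tool_rot: [[0.025, 1.0, -0.001], [1.0, -0.025, -0.002], [-0.002, -0.001, -1.0]]
force: [-0.9, -7.2, 5.2]
opening: 0.65
```

>>> carry_out --rows "0.1 4 0 0 50; 0.1 4 0 0 50; 0.1 4 0 0 50; 0.1 4 0 0 50; 0.1 4 0 0 50"

```text
t: 63.05
tcp_pos: [585.1, 68.7, 78.5]
tool_rot: [[0.025, 1.0, -0.001], [1.0, -0.026, -0.003], [-0.003, -0.001, -1.0]]
force: [-0.1, -7.2, 5.1]
opening: 0.651
```

>>> carry_out --rows "0.1 3 0 0 50; 0 2.5 0 0 50; 0.1 2 0 0 50; 0 1.5 0 0 50; 0 1 0 0 50"

```text
t: 63.68
tcp_pos: [585.3, 78.7, 78.4]
tool_rot: [[0.025, 1.0, -0.001], [1.0, -0.025, -0.003], [-0.003, -0.001, -1.0]]
force: [0.5, -6.7, 5.6]
opening: 0.651
```

>>> carry_out --rows "0.1 1 0 0 50; 0 1 0 0 50; 0 1 0 0 50; 0 1 0 0 50; 0 0 0 0 50"

```text
t: 64.3
tcp_pos: [585.4, 82.9, 78.5]
tool_rot: [[0.025, 1.0, -0.001], [1.0, -0.025, -0.002], [-0.002, -0.001, -1.0]]
force: [0.2, -6.7, 5.4]
opening: 0.651
```

>>> carry_out --rows "0 0.7 0 0 50; 0 0.7 0 0 50; 0 0.7 0 0 50; 0 0 0 0 50; 0 0 0 0 50"

```text
t: 64.92
tcp_pos: [585.5, 84.8, 78.5]
tool_rot: [[0.025, 1.0, -0.001], [1.0, -0.025, -0.002], [-0.002, -0.001, -1.0]]
force: [0.5, -7.9, 4.3]
opening: 0.651
```

>>> carry_out --rows "0 0.7 0 0 50; 0 0.7 0 0 50; 0 0.7 0 0 50; 0 0 0 0 50; 0 0 0 0 50"

```text
t: 65.55
tcp_pos: [585.5, 86.9, 78.4]
tool_rot: [[0.026, 1.0, -0.001], [1.0, -0.026, -0.002], [-0.002, -0.001, -1.0]]
force: [-0.0, -6.7, 4.3]
opening: 0.652
```

Run:
```python
from look import *
p,d=snapshot('wrist'); save('w34.png',p); cm=camera_model('wrist')
P=cloud(cm,d)
s=sensors.read_state();print(s['tcp_pos'],s['force'])
```

```text
[585.48637396  86.94580423  78.4633193 ] [-0.19593682 -7.12116018  5.33299721]
```

View pics/w34.png

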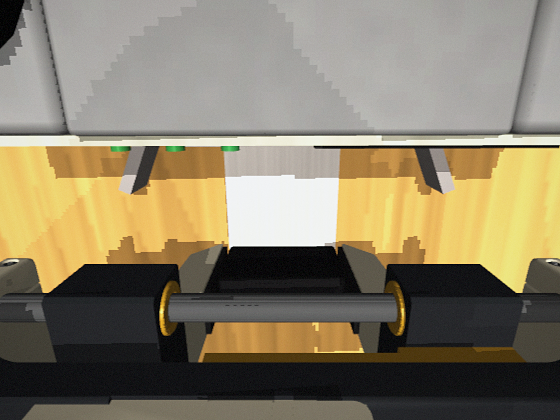

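No slip on the tab (still at row 246). Continuing slowly until the rear stop.

>>> carry_out --rows "0 0.6 0 0 50; 0 0.6 0 0 50; 0 0.6 0 0 50; 0 0 0 0 50; 0 0 0 0 50"

```text
t: 66.22
tcp_pos: [585.5, 88.7, 78.4]
tool_rot: [[0.026, 1.0, -0.001], [1.0, -0.026, -0.002], [-0.002, -0.001, -1.0]]
force: [0.8, -6.6, 4.0]
opening: 0.651
```

>>> carry_out --rows "0 0.6 0 0 50; 0 0.6 0 0 50; 0 0 0 0 50; 0 0 0 0 50; 0 0 0 0 50"

```text
t: 66.85
tcp_pos: [585.5, 89.2, 78.5]
tool_rot: [[0.026, 1.0, -0.001], [1.0, -0.026, -0.003], [-0.004, -0.001, -1.0]]
force: [-0.5, -8.6, 4.9]
opening: 0.647
```

>>> carry_out --rows "0 0.6 0 0 50; 0 0.6 0 0 50; 0 0 0 0 50; 0 0 0 0 50; 0 0 0 0 50"

```text
t: 67.47
tcp_pos: [585.5, 89.3, 78.4]
tool_rot: [[0.026, 1.0, -0.002], [1.0, -0.026, -0.005], [-0.005, -0.002, -1.0]]
force: [-1.4, -10.8, 6.9]
opening: 0.653
```

At the rear stop: no further motion and the force is rising. Releasing and lifting.

>>> carry_out --rows "0 -0.5 0 0 50; 0 0 0 0 64; 0 0 0 0 70; 0 0 0 0 85; 0 0 0 0 85"

```text
t: 68.1
tcp_pos: [585.7, 92.8, 78.3]
tool_rot: [[0.024, 1.0, -0.0], [1.0, -0.024, 0.001], [0.001, -0.0, -1.0]]
force: [0.3, -0.8, 0.2]
opening: 0.911
```

>>> carry_out --rows "0 0 0 0 85; 0 0 20 0 85; 0 -5 40 0 85; -20 -20 60 0 60; -20 -20 50 0 30"

```text
t: 68.72
tcp_pos: [547.0, 48.6, 248.0]
tool_rot: [[0.023, 1.0, 0.002], [1.0, -0.023, 0.0], [0.0, 0.002, -1.0]]
force: [0.6, 0.0, 0.1]
opening: 0.761
```

>>> carry_out --rows "0 -10 20 0 0; 0 0 0 0 0; 0 0 0 0 0; 0 0 0 0 0; 0 0 0 0 0"

```text
t: 69.35
tcp_pos: [546.7, 38.9, 264.1]
tool_rot: [[0.023, 1.0, -0.002], [1.0, -0.023, 0.001], [0.001, -0.002, -1.0]]
force: [-0.4, 0.9, 0.3]
opening: 0.211
```

Run:
```python
from look import *
s=sensors.read_state();print(s['tcp_pos'],s['opening'])
cm,p,d=look('wrist',{},{'start_top':90,'tray_tab':40},'w35.png')
P=cloud(cm,d)
for nm,lo,hi in[('z>84',84,130)]:
    m=(P[...,2]>lo)&(P[...,2]<hi)&(P[...,0]>440)&(P[...,0]<740)&(P[...,1]>140)
    Q=P[m]; 
    if len(Q): print(m.sum(),np.median(Q,0).round(1),Q.min(0).round(1),Q.max(0).round(1))
m=(P[...,2]>34)&(P[...,2]<46)&(P[...,1]<140)&(P[...,0]>540)&(P[...,0]<630); Q=P[m]; print('tab',m.sum(),Q.min(0).round(1),Q.max(0).round(1))
```

```text
[546.70548771  38.88744147 264.14023215] 0.2113187717884804
tray_tab 0.56 [321.5 138.9] [585.4  89.8  40. ]
1239 [507.1 188.5  94.1] [472.8 162.8  84. ] [702.2 196.8 105.1]
tab 851 [554.6  82.2  35.4] [613.5  96.2  42.7]
```

View pics/w35.png

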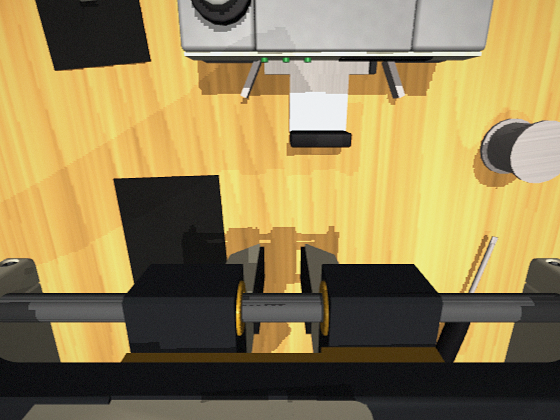

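Tray tab is at y≈89, about 71–73 mm from the face. Next, locate the start button.

>>> carry_out --rows "-10 30 0 0 0; -10 30 0 0 0; -10 30 0 0 0; -11 30 0 0 0; 0 0 0 0 0"

```text
t: 70.12
tcp_pos: [504.8, 161.4, 265.3]
tool_rot: [[0.019, 1.0, 0.0], [1.0, -0.019, 0.001], [0.001, 0.0, -1.0]]
force: [-0.9, 0.0, -0.2]
opening: 0.003
```

Run:
```python
from look import *
s=sensors.read_state();print(s['tcp_pos'],s['opening'])
cm,p,d=look('wrist',{},{'start_top':105},'w36.png')
P=cloud(cm,d)
m=(P[...,2]>88)&(P[...,2]<125)&(P[...,0]>440)&(P[...,0]<560)&(P[...,1]>150)&(P[...,1]<260); Q=P[m]
print(m.sum(),np.percentile(Q[:,2],[5,50,95]))
T=Q[Q[:,2]>np.percentile(Q[:,2],95)-4]; print(len(T),T.mean(0),T.min(0),T.max(0))
```

```text
[504.79535577 161.43522484 265.31955612] 0.0031430869251482677
start_top 0.61 [281.2 161.3] [504.3 202.2 105. ]
2355 [ 93.05546517  95.1072412  104.95517217]
1041 [504.15251454 204.41709698 103.98539621] [489.73222846 189.68377    100.99886331] [518.62390573 218.48218859 106.32658094]
```

View pics/w36.png

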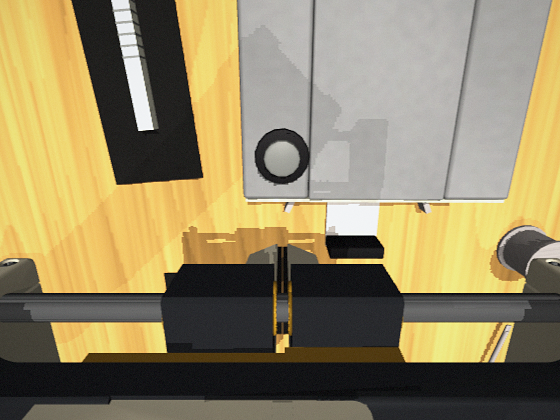

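Button top centre is (504,204), z≈104.5. Moving over it with the fingers shut.

>>> carry_out --rows "-0.5 21 -20 0 0; 0 21.5 -30 0 0; 0 0 -30 0 0; 0 0 0 0 0; 0 0 0 0 0"

```text
t: 70.85
tcp_pos: [506.4, 200.1, 185.7]
tool_rot: [[0.026, 1.0, 0.001], [1.0, -0.026, 0.0], [0.0, 0.001, -1.0]]
force: [-0.0, 0.2, 0.5]
opening: 0.005
```

Run:
```python
from look import *
s=sensors.read_state();print(s['tcp_pos'],s['force'])
p,d=snapshot('wrist'); save('w37.png',p)
```

```text
[506.44162835 200.13689363 185.68773559] [-0.01730001  0.2268898   0.49241416]
```

View pics/w37.png

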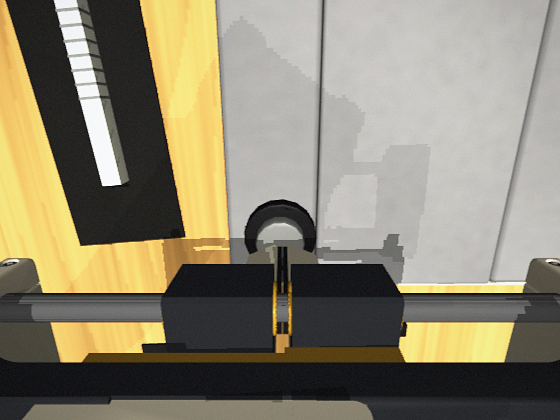

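>>> carry_out --rows "-2 3.5 -5 0 0; 0 0 -7 0 0; 0 0 -2 0 0; 0 0 -2 0 0; 0 0 0 0 0"

```text
t: 71.53
tcp_pos: [503.5, 204.1, 168.9]
tool_rot: [[0.024, 1.0, -0.0], [1.0, -0.024, -0.0], [-0.0, -0.0, -1.0]]
force: [-1.5, -0.6, 1.4]
opening: 0.006
```

>>> carry_out --rows "0 0 -1.5 0 0; 0 0 -1.5 0 0; 0 0 -1.5 0 0; 0 0 0 0 0; 0 0 0 0 0"

```text
t: 72.15
tcp_pos: [503.6, 204.2, 164.6]
tool_rot: [[0.024, 1.0, 0.0], [1.0, -0.024, -0.0], [-0.0, 0.0, -1.0]]
force: [-1.7, -1.6, 4.0]
opening: 0.003
```

>>> carry_out --rows "0 0 -1 0 0; 0 0 -1 0 0; 0 0 -0.5 0 0; 0 0 0 0 0; 0 0 0 0 0"

```text
t: 72.78
tcp_pos: [503.6, 204.4, 163.5]
tool_rot: [[0.024, 1.0, 0.001], [1.0, -0.024, -0.001], [-0.001, 0.001, -1.0]]
force: [-5.7, -4.6, 18.0]
opening: 0.003
```

Hard stop reached (18 N), so the button is fully down. Retracting and making the final checks.

>>> carry_out --rows "0 0 10 0 0; 0 0 40 0 0; 0 -10 50 0 0; -10 -40 40 0 0; -10 -50 20 0 0"

```text
t: 73.4
tcp_pos: [484.4, 105.0, 324.1]
tool_rot: [[0.021, 1.0, 0.004], [1.0, -0.021, 0.002], [0.002, 0.004, -1.0]]
force: [1.3, -0.6, 0.9]
opening: 0.003
```

>>> carry_out --rows "0 -40 0 0 0; 0 -40 0 0 0; 0 0 0 0 0; 0 0 0 0 0; 0 0 0 0 0"

```text
t: 74.03
tcp_pos: [483.6, 25.8, 322.1]
tool_rot: [[0.022, 1.0, 0.0], [1.0, -0.022, 0.001], [0.001, 0.0, -1.0]]
force: [-0.1, -0.5, -0.0]
opening: 0.003
```

Run:
```python
from look import *
s=sensors.read_state();print(s['t'],s['tcp_pos'],s['force'])
cm,p,d=look('wrist',{},{'tray_tab':40,'start_top':105},'w38.png')
P=cloud(cm,d)
m=(P[...,2]>36)&(P[...,2]<46)&(P[...,1]<140)&(P[...,0]>540)&(P[...,0]<630); Q=P[m]; print('tab',m.sum(),Q.min(0).round(1),Q.max(0).round(1))
cm=camera_model('top');p,d=snapshot('top'); save('t4.png',p[120:300,60:460],2)
for k,z in {'stick':18,'stick_mat':2,'meter':30,'screwdriver':10,'solder':50}.items():
    for r in trace('top',k)[:3]: print(k,round(r['confidence'],2),np.round(r['at']),rect(r['region'],cm,z))
p,d=snapshot('scene'); save('s2.png',p)
```

```text
74.025 [483.62086997  25.77403971 322.10153493] [-0.10525281 -0.50249736 -0.03604674]
tray_tab 0.83 [370.7 123.4] [585.4  87.   40. ]
tab 679 [554.   81.2  36. ] [613.7  95.8  42.8]
stick 0.69 [214. 265.] (array([359.6, 316.3]), array([199.8,  16.3]), -86.64)
stick 0.59 [125. 206.] (array([559.2, 639. ]), array([197.7,  17.5]), 78.89)
stick 0.49 [143. 271.] (array([321.6, 556.6]), array([140.3,  12. ]), -70.03)
stick_mat 0.78 [227. 268.] (array([358.8, 278.9]), array([242.1, 107.8]), -84.99)
stick_mat 0.24 [213. 264.] (array([360.1, 320.4]), array([198.3,  16.4]), -86.58)
meter 0.72 [436. 240.] (array([ 450.4, -452.4]), array([149.3,  77.9]), 6.49)
screwdriver 0.74 [352. 150.] (array([ 772.6, -125.3]), array([176. ,  29.6]), 76.9)
screwdriver 0.39 [287. 140.] (array([798.7,  69.8]), array([66.9, 54. ]), 1.4)
solder 0.68 [289. 140.] (array([790.4,  70.2]), array([65.4, 52.7]), 1.41)
```

View pics/t4.png

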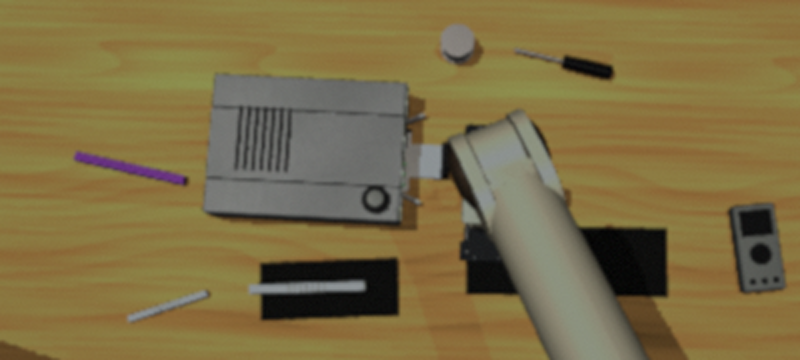

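View pics/w38.png

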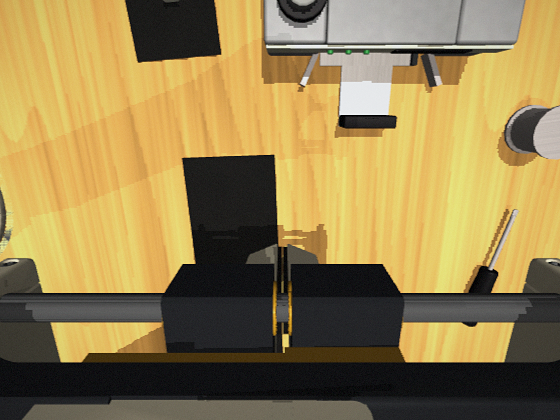

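The knock happened: the stick now lies about 34 mm along from the mat's centre, overhanging one end. I'll pick it up and re-centre it.

>>> carry_out --rows "-20 50 0 1 91; -25 50 0 1 91; -25 50 0 1 91; -25 50 0 1 91; -25 50 -20 0.4 91"

```text
t: 75.15
tcp_pos: [364.0, 276.0, 303.0]
tool_rot: [[-0.051, 0.999, 0.004], [0.999, 0.051, 0.001], [0.001, 0.004, -1.0]]
force: [1.3, 0.1, -0.7]
opening: 0.504
```

>>> carry_out --rows "-4 25 -40 0 91; 0 0 -20 0 91; 0 0 0 0 91; 0 0 0 0 91; 0 0 0 0 91"

```text
t: 75.78
tcp_pos: [360.9, 298.7, 243.1]
tool_rot: [[-0.05, 0.999, 0.002], [0.999, 0.05, 0.001], [0.0, 0.002, -1.0]]
force: [-0.5, -0.3, -0.4]
opening: 0.985
```

Run:
```python
from look import *
s=sensors.read_state();print(s['tcp_pos'],np.degrees(np.arctan2(*s['tool_rot'][[1,0],0])))
look('wrist',{'stick':18,'stick_mat':2},{'stick':10,'stick_mat':0},'w39.png')
```

```text
[360.87018296 298.700334   243.05625122] 92.8627729127816
stick 0.96 [280. 152.] 3126 (array([356.7, 322.9]), array([197.9,  15.7]), -86.94)
stick_mat 0.77 [271. 185.] 16840 (array([355.8, 286.4]), array([236.9, 100.5]), -86.6)
stick_mat 0.2 [479. 140.] 42496 (array([570.4, 298.5]), array([383.5, 207.5]), -81.98)
stick 0.88 [279.  162.8] [356.3 325.4  10. ]
stick_mat 0.89 [276.6 195. ] [355.3 288.3   0. ]
```

View pics/w39.png

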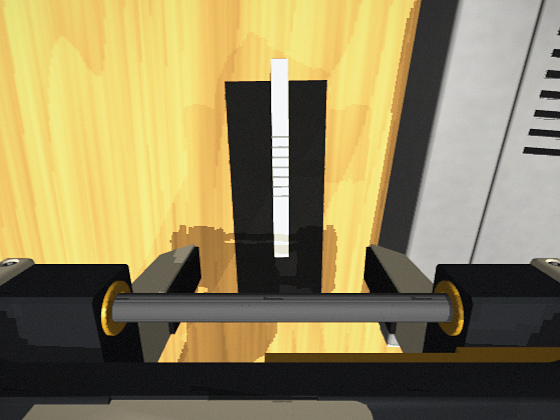

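>>> carry_out --rows "-2 11 -45 0 91; -2 11 -45 0 91; 0 0 -45 0 91; 0 0 -25 0 91; 0 0 0 0 91"

```text
t: 76.65
tcp_pos: [354.5, 320.6, 80.6]
tool_rot: [[-0.053, 0.999, -0.003], [0.999, 0.053, -0.002], [-0.002, -0.003, -1.0]]
force: [0.1, 0.7, 0.6]
opening: 0.992
```

Run:
```python
from look import *
s=sensors.read_state();print(s['tcp_pos'],np.degrees(np.arctan2(*s['tool_rot'][[1,0],0])))
look('wrist',{},{},'w40.png')
```

```text
[354.50610364 320.55033433  80.60643245] 93.03997205490029
```

View pics/w40.png

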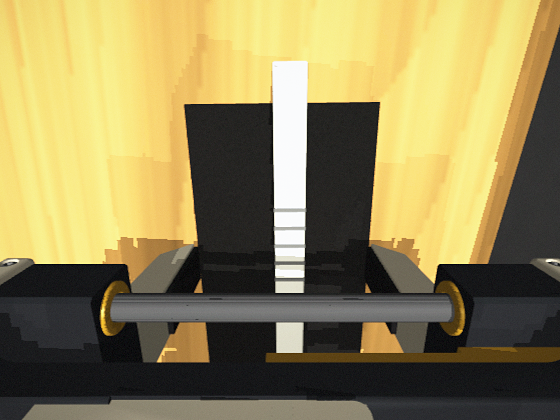

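>>> carry_out --rows "1.5 0 -8 0 91; 0 0 -3 0 91; 0 0 0 0 10; 0 0 0 0 10; 0 0 0 0 10" --newtons 40

```text
t: 77.32
tcp_pos: [357.2, 321.3, 71.2]
tool_rot: [[-0.052, 0.999, 0.0], [0.999, 0.052, 0.0], [0.0, 0.0, -1.0]]
force: [0.6, 0.1, -0.1]
opening: 0.714
```

>>> carry_out --rows "0 0 0 0 10; 0 0 0 0 10; 0 0 0 0 10; 0 0 0 0 10; 0 0 0 0 10"

```text
t: 77.95
tcp_pos: [357.1, 321.3, 71.0]
tool_rot: [[-0.053, 0.999, 0.0], [0.999, 0.053, 0.0], [0.0, 0.0, -1.0]]
force: [-0.1, 0.3, -0.4]
opening: 0.174
```

>>> carry_out --rows "0 0 0 0 10; 0 0 0 0 10; 0 0 0 0 10; 0 0 10 0 10; 0 0 10 0 10"

```text
t: 78.58
tcp_pos: [357.0, 321.4, 91.7]
tool_rot: [[-0.053, 0.999, -0.0], [0.999, 0.053, 0.0], [0.0, -0.0, -1.0]]
force: [0.4, -0.8, -0.9]
opening: 0.168
```

>>> carry_out --rows "0.6 -10 0 0 10; 0.6 -10 0 0 10; 0.6 -10 0 0.3 10; 0.4 -7 0 0 10; 0 0 0 0 10"

```text
t: 79.2
tcp_pos: [359.4, 283.3, 90.8]
tool_rot: [[-0.057, 0.998, -0.0], [0.998, 0.057, -0.001], [-0.001, -0.0, -1.0]]
force: [0.6, 0.6, 0.2]
opening: 0.164
```

Run:
```python
from look import *
s=sensors.read_state();print(s['tcp_pos'],np.degrees(np.arctan2(*s['tool_rot'][[1,0],0])),s['opening']*91.8)
look('wrist',{},{},'w41.png')
```

```text
[359.40257967 283.34514164  90.82295432] 93.24130214057095 15.086296358236787
```

View pics/w41.png

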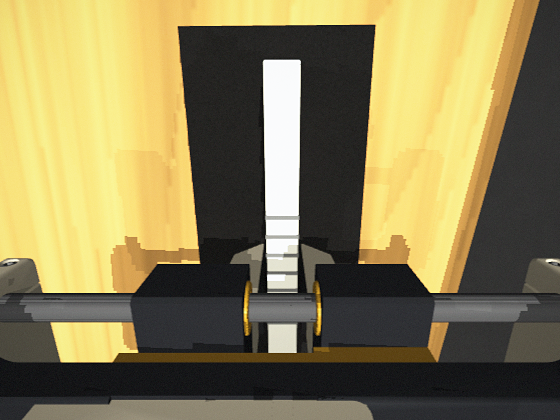

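>>> carry_out --rows "0 0 -10 0 10; 0 0 -7 0 10; 0 0 -2.5 0 10; 0 0 0 0 10; 0 0 0 0 30"

```text
t: 79.88
tcp_pos: [359.3, 284.5, 71.4]
tool_rot: [[-0.058, 0.998, -0.0], [0.998, 0.058, 0.0], [0.0, -0.0, -1.0]]
force: [-0.8, -1.1, 0.5]
opening: 0.239
```

>>> carry_out --rows "0 0 0 0 60; 0 0 0 0 60; 0 0 0 0 60; 0 0 0 0 60; 0 0 30 0 60"

```text
t: 80.5
tcp_pos: [358.2, 283.3, 100.5]
tool_rot: [[-0.058, 0.998, -0.003], [0.998, 0.058, -0.002], [-0.002, -0.003, -1.0]]
force: [0.7, -0.8, -0.1]
opening: 0.65
```

>>> carry_out --rows "0 0 50 0 60; 0 -10 60 0 60; 0 -30 40 0 60; 0 -30 0 0 60; 0 0 0 0 60"

```text
t: 81.12
tcp_pos: [359.7, 211.6, 251.4]
tool_rot: [[-0.053, 0.999, 0.001], [0.999, 0.053, -0.003], [-0.003, 0.001, -1.0]]
force: [0.6, 0.2, -0.5]
opening: 0.654
```

Run:
```python
from look import *
s=sensors.read_state();print(s['t'],s['tcp_pos'],s['force'])
look('wrist',{'stick':18,'stick_mat':2},{'stick':10,'stick_mat':0},'w42.png')
p,d=snapshot('top'); save('t5.png',p[120:300,60:460],2); cm=camera_model('top')
for r in trace('top','tray')[:2]: print('tray',r['confidence'],np.round(r['at']))
```

```text
81.125 [359.73979411 211.59693534 251.44001129] [ 0.57765634  0.22239943 -0.46899644]
stick 0.8 [284. 103.] 3515 (array([357.6, 284.8]), array([196.6,  17.4]), -86.42)
stick_mat 0.69 [276. 108.] 18481 (array([356.9, 276.4]), array([223.2, 101.6]), -86.19)
stick 0.87 [285.2 112.6] [358.6 287.   10. ]
stick_mat 0.97 [282.3 114.3] [355.8 284.9   0. ]
```

View pics/w42.png

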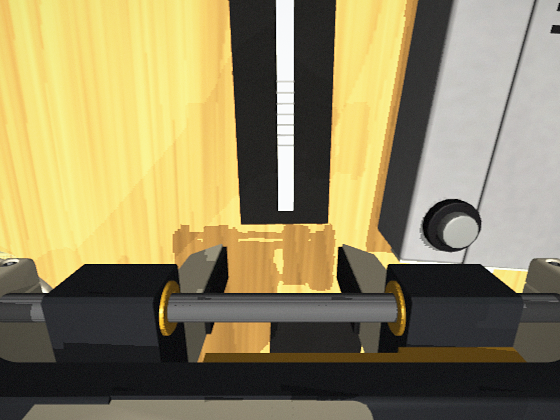

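View pics/t5.png

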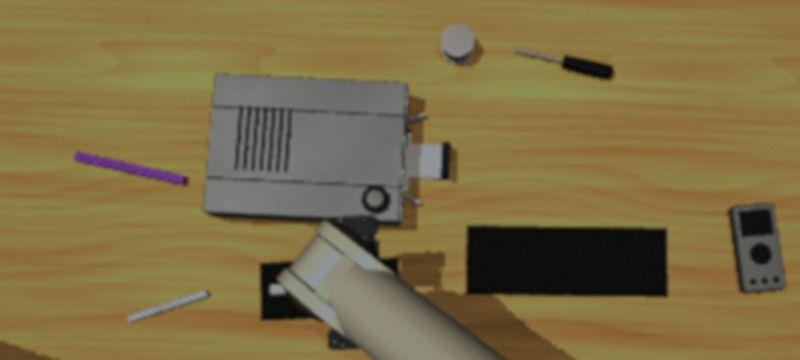

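The stick is centred on its mat, the tray is home, and nothing else has moved. Handing in.

Run:
```python
from cell import arm
print(arm.close_job())
```

```text
the job is handed in; nothing more can be done
None
```

I finished every step and handed the job in at about t = 81 s; it gives no verdict, and I could not see the boards once the tray was inside the station.

**Boards:** Only two were present. I released them about 1 cm clear of rail and stop, in the middle and rear nests. I then pushed each one square with the stick until the force rose (3–6 N).
- **First rail push:** it fell short, with no clear force rise, so I repeated it on both boards.
- **Last look before moving the tray:** both boards looked flush and square. The fit put their centres at about x = 9 mm in the tray frame (ideal 10, allowed 8–12). I put the missing 1 mm down to camera bias, because the contact force said they were seated.

**Tray:** I pulled it in by its tab until it stopped against the rear stop. The tab then measured about 71 mm from the station face, against 73 mm nominal.

**Start button:** I pressed it to its hard stop, about 18 N.

**Stick:** It was knocked about 35 mm along its mat after I first put it down, so I picked it up and re-centred it. The last check put it within about 3 mm of the mat's centre and parallel to it.

The meter, screwdriver and solder reel stayed within camera error of where they started.

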